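# Close the split wax-bar mould and latch it for pouring

### The arm

A 6-joint arm with a two-finger parallel gripper is mounted at the origin on a cart in front of the work surface, level with it; the furniture and walls round the work are solid. World frame = base frame: x ahead of the robot, y to its left, z up, the work surface at z = 0. Lengths are in mm, angles in rad, forces in N, time in s.
With the tool pointing down it reaches from about 350 to 975 mm from the base axis. Payload 17.4 kg.
Tool frame: the origin (TCP) lies on the mounting face of the last link; the fingertips stand 173 mm ahead of it and the grasp point (between the pads) lies 155 mm ahead of it (bot.grasp_offset is the distance from the TCP to the grasp point, in mm); z points along the fingers, x is the direction in which the jaws open and shut, and the axes are right-handed (so a half turn about z gives the same grasp; the last joint's range is limited). The gripper opens to 85 mm and grips with 20 to 120 N. Pads are 22 mm wide; open, the fingers measure 114 mm over their backs; the gripper's body (76 mm by 85 mm) begins 54 mm behind the grasp point. The pads swing forward as they close: fully open they stand 13 mm farther back than shut.
Start: joints at [-1.224, 0.116, 1.442, -0, 1.584, -0.038], TCP at [253.369, -625.65, 404.703] pointing down, gripper open.
Joint ranges: [-2.83, 2.83], [-0.83, 2.19], [0.07, 2.5], [-1.14, 4.28], [0.01, 3], [-2.97, 2.97]. Speed limits (rad/s): [1.89, 1.89, 2.22, 3.14, 3.14, 3.14].

### API

Orientations are given as a unit quaternion [x, y, z, w].
In Python, from plant import bot gives the robot as it stands.
- The arm moves only by the tool carry_out, never from a script. Its argument "rows" is a list of rows, each a list of 5 numbers: the shift along the world's x, y, z in cm, then the turn about the world's z in degrees, then the opening, from -1 (shut) to 1 (fully open), so that 0 is half open. A call has 1 to 8 rows; each row shifts and turns the commanded pose from where the row before left it; what a row does not reach is not made up. A row lasts 1/10 s, in which the tool goes at most 50 mm and 8.59 degrees, less where a joint would pass 70% of its speed; a pose out of reach is approached as far as the arm can. A call with a gripper value outside its range is refused whole. The fingers move at their own pace and stop on an object; "grip_force" is the grip in N (left out, the last holds). Time passes only in rows, so rows that do not move let the fingers close. It gives the time, the measured TCP pose, the force and the opening at its end, in the units of the state.
- bot.observe(): the state, without advancing time (a new reading comes with each control period).
- bot.get_image(name): name is "scene" or "top"; returns (picture, depth): 384x512x3 uint8, blue, green, red; 384x512 float32, mm along the optical axis (not along the pixel's ray), 0 where there is no reading.
- bot.camera_info(name): a dict with "K" (3x3 intrinsics, pixels), "view" (4x4, takes a point from world to camera coordinates). Camera axes: x right, y up, looking along -z (the intrinsics and any distortion apply to the point x, -y, -z); pixel columns grow to the right and rows downward; lengths in mm; the calibration is good to about 2 mm. A picture is of the moment at which its call begins. camera_info takes no time and is no camera call.
- bot.job_done(): hands the job in, once; it reports no verdict.
The state is a dict: "t": time; "joint_positions": joint angles; "joint_vel": joint speeds; "joint_torque": joint torques, N m; "ee_pos": TCP position; "eef_rot": TCP orientation; "wrist_force": force on the tool from outside, world axes, zero at the start; "torque": the same for the moment, N m; "finger_gap": finger opening in mm.
Only numpy, scipy, OpenCV 4.12 (cv2) and the standard library are available. Lean on these libraries where they do the work, as an engineer would, in place of code of your own. Each camera call takes 0.05 s, during which the arm holds its last target.

### The job

Get the aluminium wax-bar mould ready for pouring: slide its loose half along the guide pins until it comes up against the springs, swing the latch's wire loop over and down behind the keeper hook on the loose half, then press the lever over centre until it lies on its rubber-tipped rest, so that the two halves are drawn tight together and stay so. Work by feel: do not jam the loop against the keeper, do not lean hard on the lever once it has reached its rest, and leave the other things on the bench where they are.

Things in the scene. Friction and masses are not known exactly. Their poses are not given: they have to be found in the camera images.
- mould: Split mould for wax bars, fixed on a wooden board (x -100..115, y -83..83, z 0..16 mm). Origin: bench top under the parting face's middle. z up; x level, square to the parting face, from fixed to loose half (roughly world +y, varies 0.35 rad). All offsets below are in this frame, mm. Fixed aluminium half: x -62..0, y -65..65, z 16..56. The draw latch stands on it at y = 0.
- half (a joint): Gap between the halves (m): 0 shut, 0.045 wide open. The loose half, an aluminium block, fills x = gap..gap+45, y -65..65, z 16..56; slides along x on 10 mm guide pins, about 3 N friction, stays where left. From gap 5 mm down two springs push it back, 30 N growing to about 100 N when shut: only the latch can hold it shut. The loop reaches the keeper only at gaps below about 8 mm with the lever near 0.
- push_face (a point): Middle of the loose half's outer face, the one to push on (towards the mould's -x), 36 mm above the bench. The face is 130 mm wide, z 16..56 mm; the guide pins (y = +-54, z = 34 mm) stick out of it, to x = 94 mm.
- lever (a joint): Lever angle (rad): 0 = its stop, leaning back 0.25 rad from upright; grows as the grip goes over to the mould's -x and down; 1.32 = level; its rest stops it between 1.26 and 1.39. Stiff hinge: stays where left, 3 N at the grip moves it. With the loop hooked it works against the springs from about 0.35 on, at most 10 N at the grip; dead centre at about 1.23.
- pivot (a point): Centre of the lever's hinge pin, x -16, y 0, z 86 mm; the hinge runs along the mould's y. The dark bracket that carries it is 24 mm wide.
- rest: The lever's rest: a post on the fixed half with a rubber-tipped set screw in its top, on which the closed lever lies. Origin at the post's foot: x -52, y 0, z 60 mm. The screw stands at a different height each time and its height is not reported: tip between z 79.5 and 84 mm. Feel for it; the stop is firm, and over 20 N at the grip once the lever is down would bend it.
- lever_grip (a point): Point on the lever's axis in its black grip, 80 mm from the pivot, 10 mm short of the lever's end. The lever is a straight bar 14 mm wide (along the mould's y), 8 mm thick; the grip is round, 14 mm.
- loop (a joint): Angle of the wire loop against the lever (rad): 0 = square to the lever on the keeper's side, 1.57 = along the lever. At 1.40 it leans back against the lever, as at the start. Its angle above level, seen pointing to the mould's +x, is lever + loop + 0.25. It swings freely and falls by its own weight.
- loop_bar (a point): Middle of the loop's cross bar. The loop is a U of 6 mm steel wire: two legs at y = +-16 mm (38 mm over both), 50.6 mm long from a pin on the lever (20 mm from the pivot, on the lever's axis) to the cross bar. The legs pass outside bracket, lever and keeper.
- keeper (a point): Seat of the cross bar's centre when hooked, x gap+16, y 0, z 83 mm; axes as the mould's. Keeper on the loose half: steel block 22 mm wide, flat top at z 80 mm; at its -x end a 5 mm hook plate up to z 92 mm, leaning 25 deg to +x. The bar must pass over the plate (centre above z 95 mm) and come down on its +x side; there it may lie up to 10 mm off the plate until the lever draws it in.
- chasing_hammer: Chasing hammer, wooden handle, small steel head, 230 x 72 x 29 mm, lying. Bystander; origin at the middle of its underside.
- mug_1: Green mug, 86 mm across, 96 mm tall. Bystander; origin at the middle of its underside.
- punch_c: Steel chasing punch, 120 mm long, 9 mm thick, lying. Bystander; origin at the middle of its underside.
- oil_bottle: White squeeze bottle with a pointed red cap, 146 mm tall, standing. Bystander; origin at the middle of its underside.
- polish_bar: Brick-red bar of polishing compound, 106 x 43 x 33 mm. Bystander; origin at the middle of its underside.

How it is judged (in metres and radians):
On the way, in this order (a step that is already met when the one before it is completed fails the run):
1. the loose half is pushed up to the springs (gap under 10 mm) (value of joint half below 0.01 m), for 0.2 s.
2. the loop's cross bar lies behind the keeper's hook plate, the lever still up (x of loop_bar in the frame of keeper between -0.004 and 0.012 m and z of loop_bar in the frame of keeper between -0.006 and 0.006 m and value of joint lever below 0.95 rad), for 0.2 s.
3. the lever is past dead centre (value of joint lever above 1.25 rad), for 0.2 s.
At the end, for the whole second after the job is handed in: The loop's cross bar sits in the crook of the keeper, the lever is past dead centre (above 1.25 rad) and lies in contact with its rest, and the mould halves are drawn together to less than 1.5 mm (x of loop_bar in the frame of keeper between -0.004 and 0.012 m and z of loop_bar in the frame of keeper between -0.006 and 0.006 m and value of joint lever above 1.25 rad and contact force between lever and rest above 0.5 N and value of joint half below 0.0015 m); the robot touches nothing.
It fails at once if the loop is jammed against the keeper with more than 30 N while the lever is still up (value of joint lever below 0.3 rad and contact force between loop and half above 30 N).
It fails at once if the lever is pressed onto its rest so hard that the rest takes more than 50 N (a push of over 20 N at the grip) (contact force between lever and rest above 50 N).
It fails at once if another thing on the bench is moved by more than 3 cm (distance of any of chasing_hammer, mug_1, punch_c, oil_bottle, polish_bar from where it was at the start of the episode above 0.03 m).
It also fails if it takes over 64 s, if anything falls off the work surface, if the arm or the gripper's body presses on something with over 40 N, if the wrist force passes 120 N, or if a joint passes its speed limit or range.

## Working session

There is one attempt and no reset: what is moved stays moved. The work goes in short steps, Python scripts to look and compute and a tool call to move; the robot and the scene stay as the last step left them, time stands still between calls to the robot, and variables do not carry over. Pictures are saved under pics/ and viewed, and the job is handed in when it is done.

Besides the shell and the picture viewer there is one more tool, called after ">>>" as name(argument=value, ...) on one line, values as JSON. carry_out: Moves the arm, as the interface text tells. Its arguments: {"type":"object","properties":{"rows":{"type":"array"},"grip_force":{"type":"number"}},"required":["rows"]}

```bash
ls; mkdir -p pics
cat > h.py <<'E'
import numpy as np, cv2
from plant import bot
def shot(cam,name):
    im,d=bot.get_image(cam); cv2.imwrite(f'pics/{name}.png',im); np.save(f'pics/{name}.npy',d); return im,d
def pt(cam,d,u,v,r=1):
    i=bot.camera_info(cam);K=np.array(i['K']);V=np.array(i['view'])
    z=np.median(d[v-r:v+r+1,u-r:u+r+1]); 
    p=np.array([(u-K[0,2])/K[0,0]*z,-(v-K[1,2])/K[1,1]*z,-z,1]); return (np.linalg.inv(V)@p)[:3]
def cloud(cam,d):
    i=bot.camera_info(cam);K=np.array(i['K']);V=np.array(i['view'])
    v,u=np.indices(d.shape)
    p=np.stack([(u-K[0,2])/K[0,0]*d,-(v-K[1,2])/K[1,1]*d,-d,np.ones_like(d)],-1)
    return (p@np.linalg.inv(V).T)[...,:3]
E
python3 - <<'E'
from h import *
print(bot.observe())
for c in('scene','top'):
    print(bot.camera_info(c)); shot(c,c+'0')
E
```

```text
pics
{'t': 0.0, 'joint_positions': array([-1.22381344e+00,  1.16508233e-01,  1.44228065e+00, -4.14658309e-06,
        1.58398099e+00, -3.77967989e-02]), 'joint_vel': array([-0.00074494,  0.00019826, -0.00072097,  0.00062401,  0.00077392,
       -0.001761  ]), 'joint_torque': array([ 8.37980824e-04, -7.31993008e+01, -6.32488060e+01,  1.08634213e-04,
        6.29912858e-03,  1.15216756e-05]), 'ee_pos': array([ 253.36307121, -625.661911  ,  403.93749326]), 'eef_rot': array([ 8.29263050e-01, -5.58858164e-01, -4.76554348e-04, -3.45483622e-04]), 'wrist_force': array([ 0.83308754, -0.28817806, -0.58152201]), 'torque': array([ 3.95198830e-05, -1.30036552e-02, -2.16325383e-02]), 'finger_gap': 85.43818078287438}
{'K': array([[365.8963494 ,   0.        , 259.49032181],
       [  0.        , 365.8963494 , 188.09175201],
       [  0.        ,   0.        ,   1.        ]]), 'view': array([[-6.91912283e-01, -7.21827632e-01,  1.49084563e-02,
         4.07617719e+02],
       [ 4.01266415e-01, -3.67306012e-01,  8.39089720e-01,
        -3.26388661e+02],
       [-6.00202180e-01,  5.86558746e-01,  5.43788727e-01,
        -7.90740403e+02],
       [ 0.00000000e+00,  0.00000000e+00,  0.00000000e+00,
         1.00000000e+00]])}
{'K': array([[464.23493391,   0.        , 251.01927461],
       [  0.        , 464.23493391, 195.92187916],
       [  0.        ,   0.        ,   1.        ]]), 'view': array([[-9.00487427e-03, -9.99663695e-01, -2.43189191e-02,
         2.28841013e+01],
       [ 9.81027579e-01, -1.35417343e-02,  1.93394703e-01,
        -5.87034870e+02],
       [-1.93658984e-01, -2.21160353e-02,  9.80819596e-01,
        -1.47697478e+03],
       [ 0.00000000e+00,  0.00000000e+00,  0.00000000e+00,
         1.00000000e+00]])}
```

View pics/scene0.png

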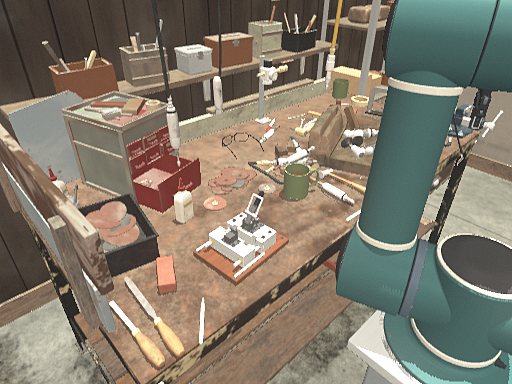

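View pics/top0.png

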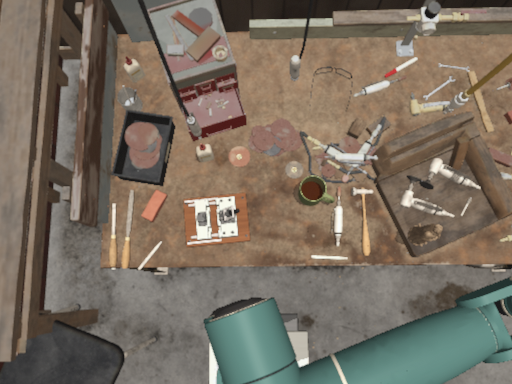

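The mould is at about (216,219) in "top", with its loose half on the left (+y). In "scene" it is at (240,245). Next I'll take crops and measure.

Run:
```python
from h import *
im=cv2.imread('pics/top0.png');cv2.imwrite('pics/tc.png',cv2.resize(im[180:260,170:270],None,fx=7,fy=7,interpolation=cv2.INTER_NEAREST))
im=cv2.imread('pics/scene0.png');cv2.imwrite('pics/sc.png',cv2.resize(im[180:290,185:300],None,fx=5,fy=5,interpolation=cv2.INTER_CUBIC))
for c in('top','scene'):
    d=np.load(f'pics/{c}0.npy');im=cv2.imread(f'pics/{c}0.png');P=cloud(c,d)
    # aluminium: bright gray, z ~56 
    hsv=cv2.cvtColor(im,cv2.COLOR_BGR2HSV)
    reg=np.zeros(d.shape,bool); 
    if c=='top': reg[190:250,180:255]=1
    else: reg[185:285,190:295]=1
    for lo,hi in((10,22),(50,62),(75,100),(100,175)):
        m=reg&(P[...,2]>lo)&(P[...,2]<hi)
        q=P[m]; 
        if len(q)<3: print(c,lo,len(q)); continue
        r=cv2.minAreaRect(q[:,:2].astype(np.float32)); print(c,lo,len(q),r,q.mean(0), q[:,2].max())
```

```text
top 10 1486 ((518.5911254882812, 137.80067443847656), (173.36415100097656, 228.27120971679688), 2.7240514755249023) [513.31721221 132.86573623  16.06919153] 21.998569502459077
top 50 874 ((518.9466552734375, 131.994384765625), (130.4340057373047, 133.38417053222656), 5.19951868057251) [516.46185394 130.60756693  56.1443378 ] 61.961382806125584
top 75 96 ((517.5380859375, 134.2088623046875), (25.67462158203125, 114.11068725585938), 5.135565757751465) [516.6810354  147.73224018  85.62106993] 99.89465874362236
top 100 136 ((522.63916015625, 108.59248352050781), (39.41196060180664, 114.35855102539062), 0.6478567719459534) [523.23514625  81.5690485  127.92200042] 157.92404521815592
scene 10 1456 ((587.5280151367188, 84.23553466796875), (348.76922607421875, 446.3500671386719), 46.17618942260742) [513.26848017 160.33203606  16.08986017] 21.99811633139393
scene 50 1106 ((580.4961547851562, 87.78520202636719), (341.08099365234375, 338.8655700683594), 46.49269485473633) [511.01250272 137.44286686  56.1728931 ] 61.99229642370301
scene 75 200 ((606.5834350585938, 119.31608581542969), (117.97972106933594, 234.67581176757812), 79.97856140136719) [521.38353904 147.27057004  84.36604072] 99.8125591472674
scene 100 255 ((517.7007446289062, 84.16120147705078), (52.62159729003906, 43.64280700683594), 76.67693328857422) [519.77298877  86.29991422 124.48629208] 154.66720079097036
```

```bash
ls pics
```

```text
sc.png
scene0.npy
scene0.png
tc.png
top0.npy
top0.png
```

View pics/tc.png

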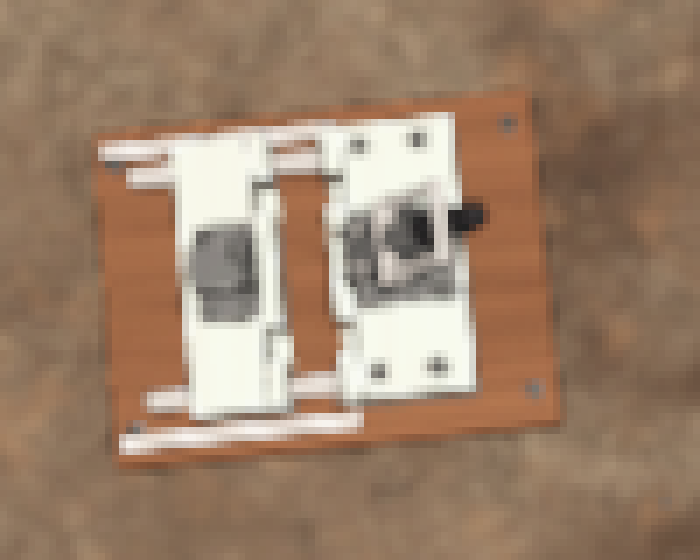

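View pics/sc.png

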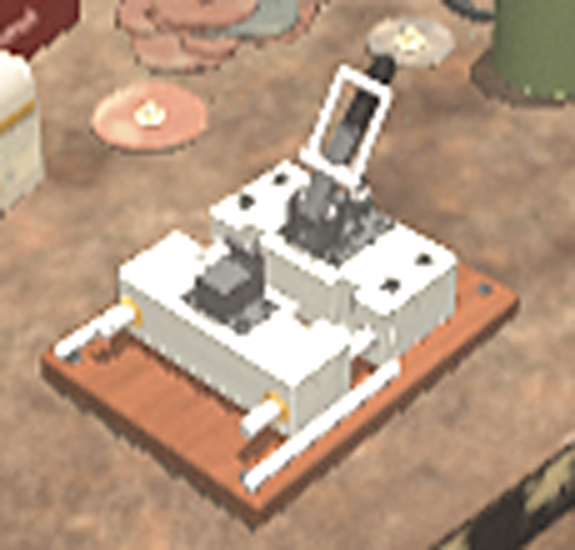

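Run:
```python
from h import *
for c in('top','scene'):
    d=np.load(f'pics/{c}0.npy');im=cv2.imread(f'pics/{c}0.png');P=cloud(c,d)
    near=np.hypot(P[...,0]-517,P[...,1]-137)<150
    for n,lo,hi in(('board',13.5,18.5),('alu',53.5,58.5)):
        m=near&(P[...,2]>lo)&(P[...,2]<hi)
        if n=='board':
            hsv=cv2.cvtColor(im,cv2.COLOR_BGR2HSV); m&=(hsv[...,1]>110)
        k,lab,st,_=cv2.connectedComponentsWithStats(m.astype(np.uint8),connectivity=4)
        for j in range(1,k):
            if st[j,4]<60: continue
            q=P[lab==j]; r=cv2.minAreaRect(q[:,:2].astype(np.float32)); print(c,n,st[j,4],np.round(r[0],1),np.round(r[1],1),round(r[2],2),np.round(cv2.boxPoints(r)).tolist())
        if n=='board':
            cs,_=cv2.findContours(m.astype(np.uint8),cv2.RETR_EXTERNAL,cv2.CHAIN_APPROX_NONE)
            cc=max(cs,key=cv2.contourArea)[:,0]; q=P[cc[:,1],cc[:,0]]; r=cv2.minAreaRect(q[:,:2].astype(np.float32)); print('contour',r)
```

```text
top board 67 [510.8 222.5] [54.7 25.6] 32.51 [[481.0, 219.0], [495.0, 197.0], [541.0, 226.0], [527.0, 248.0]]
top board 63 [464.6  59.8] [29.5 57.8] 58.68 [[432.0, 62.0], [482.0, 32.0], [497.0, 57.0], [448.0, 87.0]]
contour ((506.7635498046875, 52.943702697753906), (77.47723388671875, 175.65914916992188), 67.66011810302734)
scene board 217 [443.2  88.8] [ 40.9 142.7] 19.63 [[400.0, 149.0], [448.0, 15.0], [486.0, 28.0], [439.0, 163.0]]
scene board 656 [510.1 208.2] [164.   75.7] 4.84 [[425.0, 239.0], [432.0, 164.0], [595.0, 177.0], [589.0, 253.0]]
contour ((515.906982421875, 138.04437255859375), (163.94862365722656, 216.68585205078125), 4.772372722625732)
scene alu 384 [520.   99.7] [131.   63.4] 4.69 [[452.0, 126.0], [457.0, 63.0], [588.0, 73.0], [583.0, 137.0]]
scene alu 391 [512.8 179.1] [130.7  46.1] 4.91 [[446.0, 196.0], [450.0, 151.0], [580.0, 162.0], [576.0, 208.0]]
```

Depth from "scene" gives the mould origin ≈ (517,130.5) and +x at 94.8° in world. The gap is about 26 mm, and the sizes 164×217, 131×63 and 131×46 match those given. I'll close the gripper, turn the jaws along the mould's y and move to outside the loose half.

>>> carry_out(rows=[[1.28,4.26,0,3.64,-1],[1.28,4.26,0,3.64,-1],[1.28,4.26,0,3.64,-1],[1.28,4.26,0,3.64,-1],[1.28,4.26,0,3.64,-1],[1.28,4.26,0,3.64,-1],[1.28,4.26,0,3.64,-1],[1.28,4.26,0,3.64,-1]], grip_force=25)

```text
t: 0.9
ee_pos: [355.7, -283.1, 404.5]
eef_rot: [0.943, -0.331, -0.0, -0.0]
wrist_force: [0.7, 0.1, 0.7]
finger_gap: -0.3
```

>>> carry_out(rows=[[1.28,4.26,0,3.64,-1],[1.28,4.26,0,3.64,-1],[1.28,4.26,0,3.64,-1],[1.28,4.26,0,3.64,-1],[1.28,4.26,0,3.64,-1],[1.28,4.26,0,3.64,-1],[1.28,4.26,0,3.64,-1],[1.28,4.26,0,3.64,-1]])

```text
t: 1.7
ee_pos: [458.1, 57.9, 404.7]
eef_rot: [0.997, -0.083, 0.0, 0.0]
wrist_force: [1.3, -1.0, 0.2]
finger_gap: -0.3
```

>>> carry_out(rows=[[1.28,4.26,0,3.64,-1],[1.28,4.26,0,3.64,-1],[1.28,4.26,0,3.64,-1],[1.28,4.26,0,3.64,-1],[0,0,0,0,-1]])

```text
t: 2.2
ee_pos: [509.9, 230.1, 403.5]
eef_rot: [0.999, 0.045, -0.001, -0.0]
wrist_force: [0.8, -0.3, -0.2]
finger_gap: -0.0
```

Run:
```python
from h import *
im,d=shot('top','top1');cv2.imwrite('pics/t1.png',cv2.resize(im[130:280,130:330],None,fx=4,fy=4))
im,d=shot('scene','sc1');cv2.imwrite('pics/s1.png',cv2.resize(im[80:300,150:350],None,fx=2.7,fy=2.7))
```

```text
(no output)
```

View pics/s1.png

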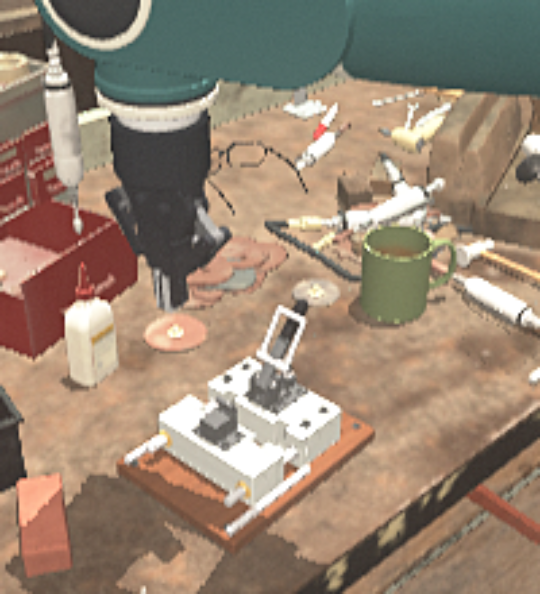

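View pics/t1.png

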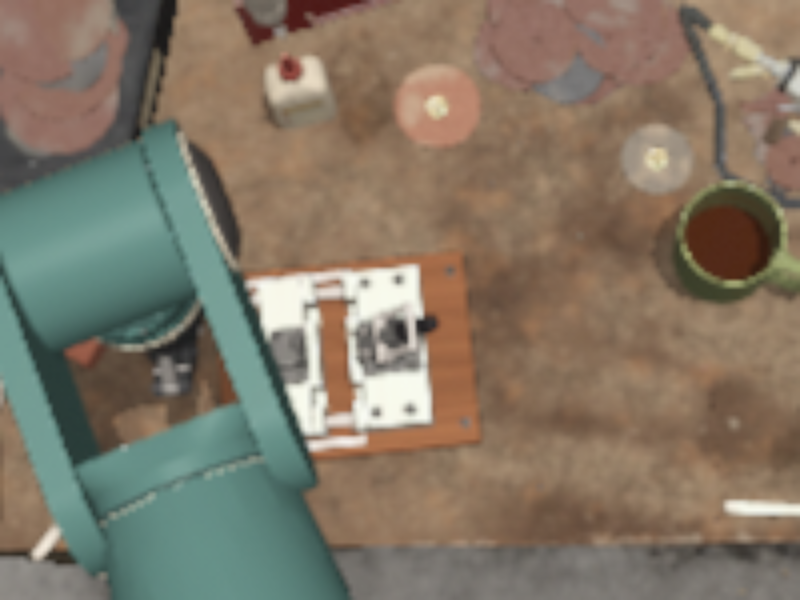

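The gripper hangs clear just outside the loose half (scene crop 175,300). The bottle at (90,340) and the polish bar at (42,525) are well away. I'll lower it.

>>> carry_out(rows=[[0,0,-4.5,0,-1],[0,0,-4.5,0,-1],[0,0,-4.5,0,-1],[0,0,-4,0,-1],[0,0,-2.3,-0.3,-1],[0,0,0,0,-1]])

```text
t: 2.9
ee_pos: [508.4, 224.8, 203.6]
eef_rot: [0.999, 0.039, -0.002, 0.001]
wrist_force: [0.1, -0.4, 0.7]
finger_gap: -0.0
```

Run:
```python
from h import *
im,d=shot('scene','sc2');cv2.imwrite('pics/s2.png',cv2.resize(im[130:300,150:320],None,fx=3.4,fy=3.4,interpolation=cv2.INTER_CUBIC))
```

```text
(no output)
```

View pics/s2.png

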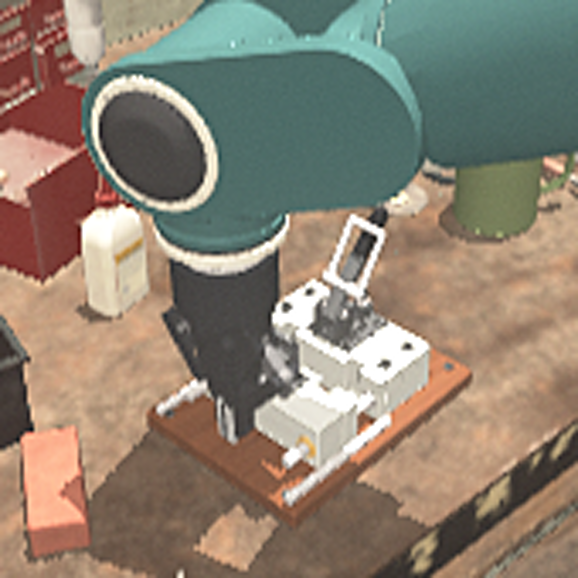

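>>> carry_out(rows=[[0.02,-0.25,0,0,-1],[0.02,-0.25,0,0,-1],[0.02,-0.25,0,0,-1],[0.02,-0.25,0,0,-1],[0.02,-0.25,0,0,-1],[0.02,-0.25,0,0,-1],[0.02,-0.25,0,0,-1],[0.02,-0.25,0,0,-1]])

```text
t: 3.75
ee_pos: [511.0, 206.3, 206.9]
eef_rot: [0.999, 0.04, 0.0, -0.0]
wrist_force: [-0.1, 3.8, 1.8]
finger_gap: 0.3
```

>>> carry_out(rows=[[0.01,-0.15,0,0,-1],[0.01,-0.15,0,0,-1],[0.01,-0.15,0,0,-1],[0,0,0,0,-1]])

```text
t: 4.15
ee_pos: [511.3, 201.6, 206.6]
eef_rot: [0.999, 0.04, -0.0, 0.0]
wrist_force: [0.3, 0.2, 0.7]
finger_gap: 0.2
```

>>> carry_out(rows=[[0.02,-0.2,0,0,-1],[0.01,-0.2,0,0,-1],[0.01,-0.2,0,0,-1]])

```text
t: 4.45
ee_pos: [511.7, 195.7, 206.6]
eef_rot: [0.999, 0.04, 0.0, -0.0]
wrist_force: [1.6, 4.8, 0.1]
finger_gap: 0.1
```

```bash
cat > gap.py <<'E'
from h import *
import sys
def run(n):
    im,d=shot('scene',n);P=cloud('scene',d)
    xh=np.array([-.0835,.9965]);yh=np.array([-.9965,-.0835]);O=np.array([517.0,130.5])
    X=(P[...,:2]-O)@xh;Y=(P[...,:2]-O)@yh
    m=(abs(Y)<62)&(X>-60)&(X<75)&(P[...,2]>52)&(P[...,2]<59)
    for lo,hi in((-62,-50),(-50,-40),(-40,-30),(20,30),(30,40),(40,50),(50,62)):
        a=X[m&(Y>lo)&(Y<hi)]; a=np.sort(a); 
        a=a[a>-20]
        if len(a)<5: continue
        j=np.argmax(np.diff(a)); print(lo,'fixed edge',round(a[j],1),'loose from',round(a[j+1],1),'to',round(a[-1],1))
    cv2.imwrite(f'pics/{n}c.png',cv2.resize(im[130:300,150:320],None,fx=3.4,fy=3.4,interpolation=cv2.INTER_CUBIC))
    return X,Y,P,im
if __name__=='__main__': run(sys.argv[1])
E
python3 gap.py sc3; python3 -c "
from h import *
print(bot.observe()['wrist_force'])"
```

```text
20 fixed edge 0.4 loose from 9.4 to 54.5
30 fixed edge -8.6 loose from 17.9 to 55.3
40 fixed edge 0.0 loose from 12.5 to 54.1
50 fixed edge 0.0 loose from 11.4 to 54.5
[0.29270496 1.73632041 1.04965021]
```

View pics/sc3c.png

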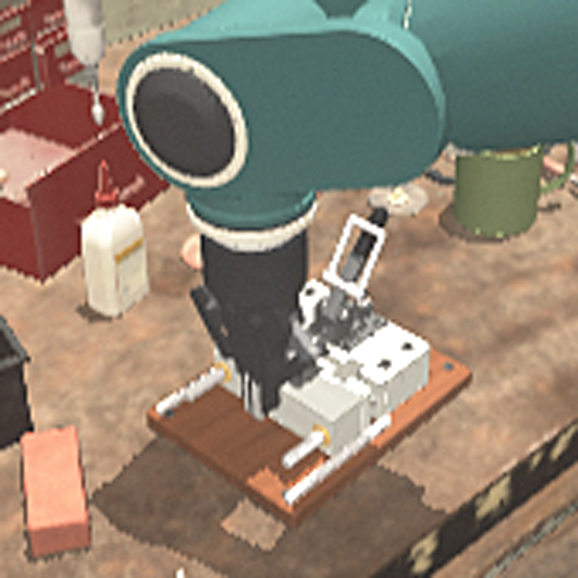

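Gap is about 9.5 mm with light contact. I'll go on in small steps until I feel the springs.

>>> carry_out(rows=[[0.01,-0.1,0,0,-1],[0.01,-0.1,0,0,-1],[0,0,0,0,-1]])

```text
t: 4.8
ee_pos: [511.8, 193.7, 206.6]
eef_rot: [0.999, 0.04, -0.0, 0.0]
wrist_force: [0.7, 1.2, -0.3]
finger_gap: 0.1
```

>>> carry_out(rows=[[0.01,-0.1,0,0,-1],[0,0,0,0,-1]])

```text
t: 5.0
ee_pos: [511.9, 192.8, 206.6]
eef_rot: [0.999, 0.04, -0.0, 0.0]
wrist_force: [-0.5, 1.1, -1.5]
finger_gap: -0.3
```

>>> carry_out(rows=[[0.01,-0.1,0,0,-1],[0,0,0,0,-1]])

```text
t: 5.2
ee_pos: [512.0, 191.8, 206.6]
eef_rot: [0.999, 0.04, -0.0, 0.0]
wrist_force: [0.4, 2.8, -1.3]
finger_gap: 0.1
```

>>> carry_out(rows=[[0.01,-0.1,0,0,-1],[0,0,0,0,-1]])

```text
t: 5.4
ee_pos: [512.1, 190.9, 206.6]
eef_rot: [0.999, 0.04, -0.0, -0.0]
wrist_force: [-0.1, 3.8, -1.2]
finger_gap: 0.2
```

>>> carry_out(rows=[[0.01,-0.07,0,0,-1],[0,0,0,0,-1]])

```text
t: 5.6
ee_pos: [512.1, 190.5, 206.6]
eef_rot: [0.999, 0.04, -0.0, -0.001]
wrist_force: [-0.5, 8.9, -1.2]
finger_gap: 0.0
```

>>> carry_out(rows=[[0.0,-0.07,0,0,-1],[0,0,0,0,-1]])

```text
t: 5.8
ee_pos: [512.1, 190.2, 206.7]
eef_rot: [0.999, 0.04, -0.0, -0.001]
wrist_force: [-1.2, 14.6, -3.4]
finger_gap: -0.2
```

The springs are felt (14.6 N, gap ≈ 5 mm). I'll back off and rise, and work out the loop's position from the first cloud.

>>> carry_out(rows=[[0,0.5,0,0,-1],[0,2.5,0,0,-1],[0,0,4.8,0,-1],[0,0,4.8,0,-1],[0,0,4.8,0,0.6],[0,0,4,0,0.6],[0,0,0,0,0.6]])

```text
t: 6.5
ee_pos: [512.5, 219.4, 397.2]
eef_rot: [0.999, 0.04, 0.004, -0.001]
wrist_force: [0.4, -0.6, -0.2]
finger_gap: 43.0
```

Run:
```python
from gap import *
X,Y,P,im=run('sc4')
d=np.load('pics/scene0.npy');P=cloud('scene',d);im=cv2.imread('pics/scene0.png')
xh=np.array([-.0835,.9965]);yh=np.array([-.9965,-.0835]);O=np.array([517.0,130.5])
X=(P[...,:2]-O)@xh;Y=(P[...,:2]-O)@yh
g=im.min(2)
for z in range(110,175,6):
    m=(abs(Y)<40)&(abs(X+30)<40)&(abs(P[...,2]-z)<3)
    b=m&(g>150);k=m&(g<80)
    f=lambda m:(m.sum(),)+tuple(np.round([np.median(X[m]),Y[m].min(),Y[m].max()],1)) if m.sum() else 0
    print(z,'bright',f(b),'dark',f(k))
print(bot.observe()['ee_pos'])
```

```text
-62 fixed edge 1.3 loose from 6.3 to 51.7
-50 fixed edge 0.6 loose from 5.3 to 50.0
-40 fixed edge -16.5 loose from 15.5 to 50.8
20 fixed edge 1.4 loose from 6.1 to 50.1
30 fixed edge -10.5 loose from 13.9 to 49.6
40 fixed edge -0.6 loose from 4.6 to 50.1
50 fixed edge -0.3 loose from 4.6 to 50.9
110 bright (np.int64(13), np.float64(-31.1), np.float64(-18.0), np.float64(18.1)) dark (np.int64(2), np.float64(-37.1), np.float64(5.7), np.float64(6.8))
116 bright (np.int64(12), np.float64(-35.4), np.float64(-21.0), np.float64(17.3)) dark (np.int64(1), np.float64(-43.8), np.float64(5.6), np.float64(5.6))
122 bright (np.int64(11), np.float64(-41.0), np.float64(-19.4), np.float64(17.2)) dark (np.int64(3), np.float64(-49.6), np.float64(3.9), np.float64(7.8))
128 bright (np.int64(9), np.float64(-44.0), np.float64(-17.8), np.float64(19.5)) dark (np.int64(14), np.float64(-49.1), np.float64(-6.9), np.float64(6.4))
134 bright (np.int64(11), np.float64(-47.5), np.float64(-17.4), np.float64(18.4)) dark (np.int64(11), np.float64(-52.8), np.float64(-5.6), np.float64(5.4))
140 bright (np.int64(11), np.float64(-53.0), np.float64(-17.6), np.float64(17.6)) dark (np.int64(5), np.float64(-54.6), np.float64(-2.7), np.float64(4.8))
146 bright (np.int64(24), np.float64(-55.4), np.float64(-16.6), np.float64(16.5)) dark (np.int64(10), np.float64(-66.3), np.float64(-5.3), np.float64(4.9))
152 bright 0 dark (np.int64(5), np.float64(-67.7), np.float64(-1.9), np.float64(3.2))
158 bright 0 dark 0
164 bright 0 dark 0
170 bright 0 dark 0
[512.38522555 219.37474598 393.80303174]
```

View pics/sc4c.png

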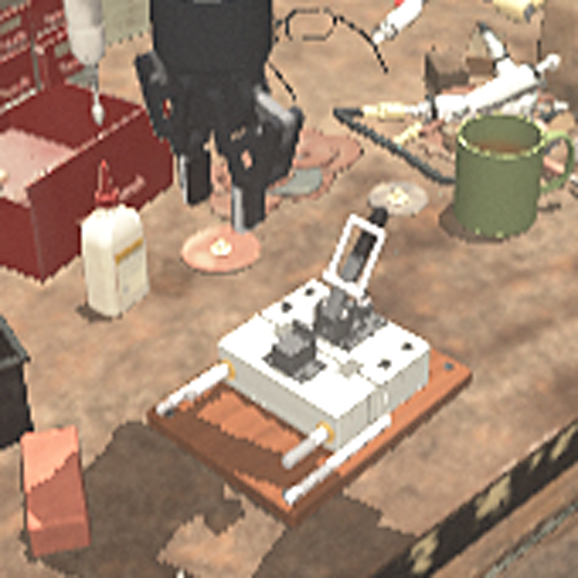

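The gap is now about 5 mm in the image. The cloud also shows loop and lever leaning about 0.65 rad from upright, so the lever is not at its stop (about 0.4–0.5 rad). It must be pushed back to 0 first: I'll go behind it on the -x side, closed, and push slowly towards +x.

>>> carry_out(rows=[[0.28,-4,0,0,-1],[0.27,-4,0,0,-1],[0.27,-4,0,0,-1],[0.27,-4,0,0,-1],[0.27,-3.7,0,0.3,-1],[0,0,0,0,-1]])

```text
t: 7.15
ee_pos: [525.9, 19.1, 389.4]
eef_rot: [0.999, 0.041, -0.001, 0.001]
wrist_force: [-0.3, 0.6, 0.9]
finger_gap: 0.3
```

Run:
```python
from gap import *
X,Y,P,im=run('sc5')
```

```text
-62 fixed edge 0.9 loose from 6.6 to 50.2
-50 fixed edge 1.4 loose from 6.5 to 51.0
-40 fixed edge -18.4 loose from 13.8 to 51.0
20 fixed edge -0.8 loose from 6.6 to 50.1
30 fixed edge -10.3 loose from 16.1 to 49.3
40 fixed edge 0.1 loose from 4.1 to 49.6
50 fixed edge 3.6 loose from 7.7 to 50.3
```

View pics/sc5c.png

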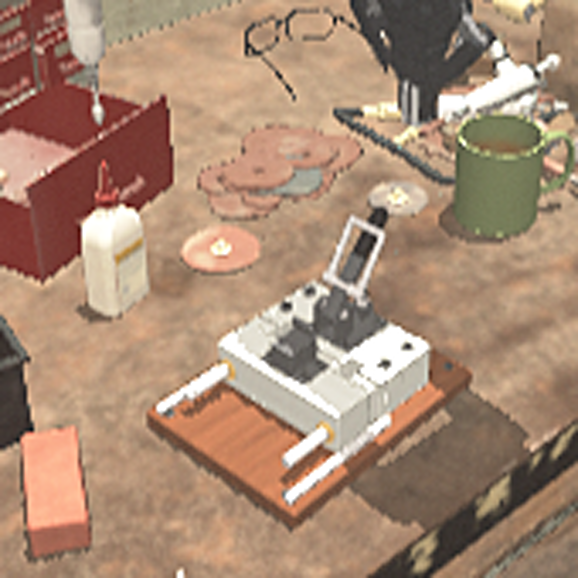

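>>> carry_out(rows=[[0,0,-3,0,-1],[0,0,-3,0,-1],[0,0,-2.8,0,-1],[0,0,0,0,-1],[-0.02,0.3,0,0,-1],[-0.02,0.3,0,0,-1],[-0.02,0.3,0,0,-1]])

```text
t: 7.9
ee_pos: [525.5, 32.0, 304.2]
eef_rot: [0.999, 0.042, 0.001, 0.0]
wrist_force: [-1.3, 0.2, 1.2]
finger_gap: -0.2
```

>>> carry_out(rows=[[-0.01,0.15,0,0,-1],[-0.01,0.15,0,0,-1],[-0.02,0.15,0,0,-1],[-0.01,0.15,0,0,-1],[-0.01,0.15,0,0,-1],[-0.01,0.15,0,0,-1],[-0.02,0.15,0,0,-1]])

```text
t: 8.6
ee_pos: [524.5, 41.6, 303.0]
eef_rot: [0.999, 0.042, 0.0, 0.001]
wrist_force: [0.5, -10.4, 6.5]
finger_gap: 0.1
```

>>> carry_out(rows=[[-0.01,0.15,0,0,-1],[-0.01,0.15,0,0,-1],[-0.02,0.15,0,0,-1],[-0.01,0.15,0,0,-1],[-0.01,0.15,0,0,-1],[-0.01,0.15,0,0,-1],[-0.02,0.15,0,0,-1]])

```text
t: 9.3
ee_pos: [523.7, 52.0, 303.6]
eef_rot: [0.999, 0.042, 0.001, 0.001]
wrist_force: [1.5, -7.5, 5.6]
finger_gap: 0.3
```

>>> carry_out(rows=[[-0.01,0.15,0,0,-1],[-0.01,0.15,0,0,-1],[-0.02,0.15,0,0,-1],[-0.01,0.15,0,0,-1],[-0.01,0.15,0,0,-1],[0,0,0,0,-1]])

```text
t: 9.9
ee_pos: [523.0, 59.8, 303.3]
eef_rot: [0.999, 0.042, 0.001, 0.0]
wrist_force: [0.5, -4.6, 3.0]
finger_gap: -0.2
```

```bash
cat > lev.py <<'E'
from gap import *
def lev(n,hi=190):
    X,Y,P,im=run(n); g=im.min(2); 
    for z in range(104,176,8):
        m=(abs(Y)<30)&(abs(X+30)<45)&(abs(P[...,2]-z)<4)
        b=m&(g>150);k=m&(im.max(2)<80)&(abs(Y)<10)
        f=lambda m:(int(m.sum()),)+tuple(float(v) for v in np.round([np.median(X[m]),Y[m].min(),Y[m].max()],1)) if m.sum() else 0
        print(z,'bright',f(b),'dark',f(k))
if __name__=='__main__': lev(sys.argv[1])
E
python3 lev.py sc6; python3 -c "
from h import *
print(bot.observe()['wrist_force'])"
```

```text
-62 fixed edge 2.0 loose from 5.9 to 51.8
-50 fixed edge 1.3 loose from 7.1 to 50.4
-40 fixed edge -6.9 loose from 13.4 to 49.7
20 fixed edge 1.0 loose from 4.1 to 51.0
30 fixed edge -8.3 loose from 14.5 to 50.1
40 fixed edge 0.2 loose from 5.0 to 50.7
50 fixed edge 45.3 loose from 48.1 to 49.6
104 bright (22, -22.7, -16.9, 20.9) dark 0
112 bright (18, -24.7, -19.5, 18.7) dark (2, -30.0, 5.2, 5.6)
120 bright (12, -27.8, -16.6, 18.3) dark (1, -31.9, 5.5, 5.5)
128 bright (11, -30.6, -19.3, 17.6) dark (4, -36.7, 4.6, 8.2)
136 bright (18, -33.5, -18.3, 18.2) dark (15, -34.5, -4.2, 6.0)
144 bright (13, -35.6, -16.1, 20.2) dark (15, -38.9, -4.7, 8.8)
152 bright (34, -38.9, -19.2, 17.9) dark (9, -51.8, -5.7, 9.7)
160 bright (6, -59.5, -4.6, 16.2) dark (19, -49.1, -5.8, 8.8)
168 bright (4, -61.3, -4.1, 7.1) dark (10, -53.0, -5.2, 7.5)
[ 1.21916106 -4.17081689  3.04951603]
```

View pics/sc6c.png

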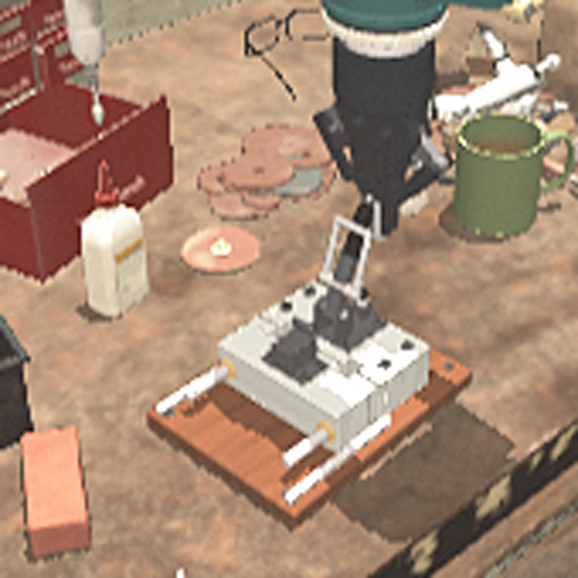

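>>> carry_out(rows=[[-0.01,0.12,0,0,-1],[-0.01,0.12,0,0,-1],[-0.01,0.12,0,0,-1],[-0.01,0.12,0,0,-1],[-0.01,0.12,0,0,-1],[-0.01,0.12,0,0,-1],[0,0,0,0,-1]])

```text
t: 10.65
ee_pos: [522.3, 67.2, 302.9]
eef_rot: [0.999, 0.042, 0.0, 0.0]
wrist_force: [0.1, -4.5, 3.0]
finger_gap: 0.2
```

>>> carry_out(rows=[[-0.01,0.12,0,0,-1],[-0.01,0.12,0,0,-1],[-0.01,0.12,0,0,-1],[0,0,0,0,-1]])

```text
t: 11.05
ee_pos: [522.1, 70.6, 303.8]
eef_rot: [0.999, 0.042, 0.001, 0.0]
wrist_force: [-1.0, -6.2, 11.4]
finger_gap: -0.5
```

```bash
python3 lev.py sc7|tail -9; python3 -c "
from h import *
print(bot.observe()['wrist_force'])"
```

```text
104 bright (13, -19.6, -15.5, 20.3) dark 0
112 bright (25, -20.8, -18.9, 19.4) dark 0
120 bright (11, -23.5, -16.0, 18.5) dark (2, -27.6, 5.2, 6.3)
128 bright (10, -24.5, -15.6, 18.1) dark (1, -29.9, 7.1, 7.1)
136 bright (12, -26.1, -17.3, 18.5) dark (15, -29.2, -4.1, 5.5)
144 bright (15, -30.2, -17.8, 17.1) dark (13, -31.2, -4.0, 8.6)
152 bright (21, -30.4, -17.1, 17.4) dark (5, -31.9, -1.9, 6.8)
160 bright (19, -31.0, -16.7, 14.2) dark (14, -38.7, -2.0, 9.2)
168 bright (3, -48.1, 4.6, 8.4) dark (17, -40.1, -5.8, 9.9)
[-2.32993714 -6.3870892  11.3384617 ]
```

View pics/sc7c.png

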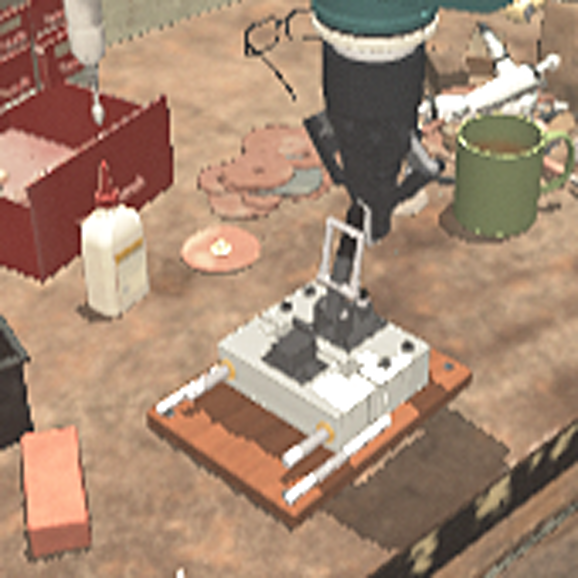

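>>> carry_out(rows=[[0,0,0.2,0,-1],[-0.01,0.1,0.1,0,-1],[-0.01,0.1,0,0,-1],[0,0,0,0,-1]])

```text
t: 11.5
ee_pos: [521.7, 72.9, 305.6]
eef_rot: [0.999, 0.042, -0.0, 0.0]
wrist_force: [0.4, -3.4, 0.3]
finger_gap: 0.2
```

>>> carry_out(rows=[[-0.01,0.1,0.05,0,-1],[-0.01,0.1,0.05,0,-1],[0,0,0,0,-1]])

```text
t: 11.8
ee_pos: [521.5, 74.9, 306.6]
eef_rot: [0.999, 0.042, -0.0, -0.0]
wrist_force: [0.5, -1.1, -2.6]
finger_gap: -0.0
```

>>> carry_out(rows=[[-0.01,0.1,0,0,-1],[0,0,0,0,-1]])

```text
t: 12.0
ee_pos: [521.5, 75.8, 306.7]
eef_rot: [0.999, 0.042, -0.0, -0.0]
wrist_force: [-0.6, -2.5, -0.8]
finger_gap: 0.1
```

>>> carry_out(rows=[[-0.01,0.1,0,0,-1],[0,0,0,0,-1]])

```text
t: 12.2
ee_pos: [521.4, 76.8, 306.9]
eef_rot: [0.999, 0.042, 0.0, 0.0]
wrist_force: [-0.3, -2.7, -0.2]
finger_gap: -0.1
```

```bash
python3 lev.py sc8|tail -9; python3 -c "
from h import *
print(bot.observe()['wrist_force'])"
```

```text
104 bright (13, -18.2, -14.7, 20.4) dark (1, -18.8, 6.6, 6.6)
112 bright (26, -19.3, -18.2, 19.8) dark (1, -25.5, 4.1, 4.1)
120 bright (12, -20.2, -16.3, 17.7) dark (2, -26.0, 4.2, 6.6)
128 bright (10, -22.1, -17.8, 17.4) dark (2, -29.7, 2.5, 5.1)
136 bright (12, -22.8, -18.9, 19.4) dark (10, -24.1, -4.8, 6.6)
144 bright (11, -23.0, -18.8, 18.2) dark (15, -26.5, -4.3, 7.7)
152 bright (14, -26.0, -16.7, 20.0) dark (5, -28.3, -5.7, 9.2)
160 bright (24, -25.4, -17.4, 19.0) dark (12, -32.8, -5.6, 8.8)
168 bright (5, -44.0, 3.9, 8.6) dark (18, -34.5, -9.0, 9.9)
[ 0.04515032 -3.71249952  0.74751831]
```

View pics/sc8c.png

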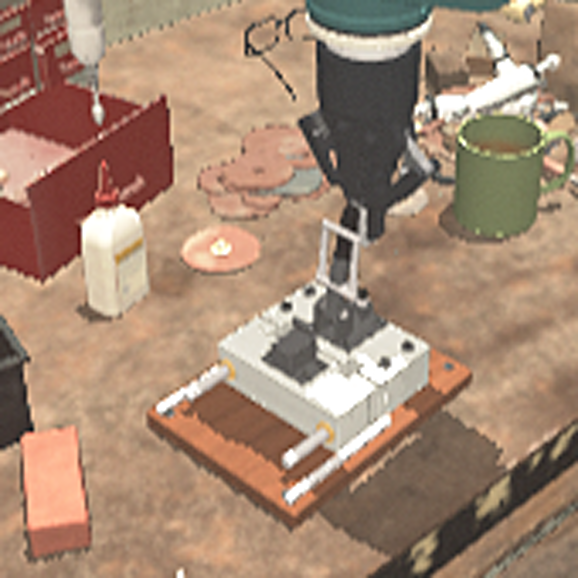

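>>> carry_out(rows=[[-0.01,0.1,0,0,-1],[0,0,0,0,-1]])

```text
t: 12.45
ee_pos: [521.3, 77.8, 306.9]
eef_rot: [0.999, 0.042, 0.0, 0.0]
wrist_force: [0.5, -3.5, 2.9]
finger_gap: -0.1
```

>>> carry_out(rows=[[-0.01,0.1,0,0,-1],[0,0,0,0,-1]])

```text
t: 12.65
ee_pos: [521.3, 78.5, 307.0]
eef_rot: [0.999, 0.042, 0.0, 0.001]
wrist_force: [0.6, -9.8, 3.7]
finger_gap: -0.1
```

>>> carry_out(rows=[[-0.01,0.1,0,0,-1],[0,0,0,0,-1]])

```text
t: 12.85
ee_pos: [521.2, 79.0, 307.0]
eef_rot: [0.999, 0.042, 0.0, 0.001]
wrist_force: [-0.4, -16.1, 3.6]
finger_gap: 0.1
```

Lever firmly on its stop (16 N). I'll back off, rise, open to about 55 mm and come down straddling the loop's legs.

>>> carry_out(rows=[[0.01,-0.3,0,0,-1],[0.09,-1.2,0,0,-1],[0,0,4,0,-1],[0,0,4,0,0.3],[-0.16,2.1,0,0,0.3],[-0.16,2.16,0,0,0.3],[0,0,0,0,0.3]])

```text
t: 13.55
ee_pos: [518.7, 108.4, 386.7]
eef_rot: [0.999, 0.043, 0.0, -0.0]
wrist_force: [0.3, -0.9, 0.2]
finger_gap: 55.3
```

```bash
python3 lev.py sc9|tail -9; python3 -c "
from h import *
print(bot.observe()['ee_pos'],bot.observe()['finger_gap'])"
```

```text
104 bright (14, -18.4, -20.0, 19.7) dark (1, -15.9, -5.2, -5.2)
112 bright (27, -18.8, -17.7, 18.4) dark (1, -22.7, 6.6, 6.6)
120 bright (13, -20.7, -20.3, 18.7) dark (1, -27.2, 6.1, 6.1)
128 bright (9, -21.0, -17.2, 17.6) dark 0
136 bright (10, -21.9, -18.0, 17.3) dark (11, -23.8, -5.2, 7.3)
144 bright (10, -22.0, -18.3, 19.9) dark (12, -25.8, -3.9, 5.6)
152 bright (8, -22.7, -17.9, 17.3) dark (4, -26.4, -1.5, 6.4)
160 bright (22, -23.9, -16.0, 18.9) dark (9, -32.4, -3.8, 5.9)
168 bright 0 dark (16, -32.7, -4.2, 6.5)
[518.81057728 107.63997052 386.51561258] 55.653818742806784
```

View pics/sc9c.png

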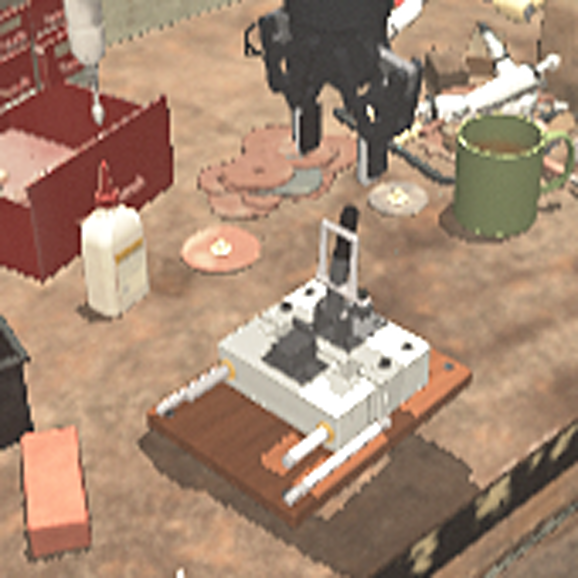

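>>> carry_out(rows=[[0,0,-3,0,0.3],[0,0,-3,0,0.3],[0,0,-2.6,0,0.3],[0,0,0,0,0.3]], grip_force=20)

```text
t: 14.0
ee_pos: [518.3, 106.4, 297.0]
eef_rot: [0.999, 0.042, -0.003, 0.0]
wrist_force: [0.0, -0.5, -0.6]
finger_gap: 55.6
```

>>> carry_out(rows=[[0,0,0,0,0.1],[0,0,0,0,0],[0,0,0,0,-0.1],[0,0,0,0,-0.2],[0,0,0,0,-0.3],[0,0,0,0,-0.3]])

```text
t: 14.6
ee_pos: [519.3, 107.3, 302.5]
eef_rot: [0.999, 0.042, 0.002, -0.0]
wrist_force: [3.4, -0.7, 6.1]
finger_gap: 37.4
```

```bash
python3 lev.py sc10|tail -9; python3 -c "
from h import *
print(bot.observe())"
```

```text
104 bright (18, -17.9, -14.2, 19.5) dark (1, -16.2, -5.6, -5.6)
112 bright (23, -19.3, -21.9, 18.8) dark (1, -23.3, 6.2, 6.2)
120 bright (11, -19.8, -17.0, 20.8) dark (1, -24.2, 5.2, 5.2)
128 bright (8, -20.6, -17.5, 23.7) dark (1, -20.4, 8.7, 8.7)
136 bright (12, -16.5, -26.1, 25.7) dark (10, -24.7, -5.1, 5.7)
144 bright (10, -15.2, -22.6, 24.5) dark (9, -24.7, -4.0, 3.1)
152 bright (13, -13.5, -24.0, 25.4) dark (3, -26.2, -3.8, 3.0)
160 bright (25, -22.6, -23.3, 24.1) dark (3, -29.4, -3.1, 0.8)
168 bright (5, -12.7, -26.2, 23.0) dark (4, -29.9, -5.8, 1.4)
{'t': 14.65, 'joint_positions': array([ 1.55793078e-01, -1.57230849e-01,  1.87739088e+00, -2.71785812e-04,
        1.41800047e+00,  7.11522561e-02]), 'joint_vel': array([ 2.38322973e-03,  2.43001639e-03, -8.23218982e-04,  5.67602471e-04,
       -5.45280014e-05, -9.65113845e-04]), 'joint_torque': array([ 7.84054957e-01, -4.42731035e+01, -5.55524290e+01,  3.74357505e-01,
        9.70736817e-01, -7.21450357e-03]), 'ee_pos': array([519.330976  , 107.35017546, 302.53026018]), 'eef_rot': array([ 9.99102279e-01,  4.23281511e-02,  1.72025401e-03, -6.08294081e-05]), 'wrist_force': array([ 3.83340209, -0.67283626,  5.92954012]), 'torque': array([-0.17009428, -0.5903618 , -0.03826651]), 'finger_gap': 37.36771469362095}
```

View pics/sc10c.png

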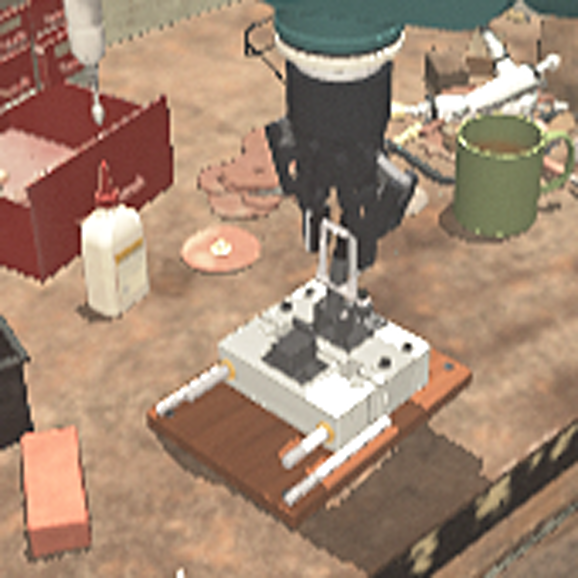

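Both legs are pinched (37.4 mm, centred). I'll swing the loop along its arc about the pin.

>>> carry_out(rows=[[-0.05,0.54,0,0,-0.3],[-0.04,0.53,-0.07,0,-0.3],[-0.04,0.53,-0.14,0,-0.3],[-0.04,0.5,-0.19,0,-0.3]])

```text
t: 15.05
ee_pos: [517.6, 128.4, 298.2]
eef_rot: [0.999, 0.042, 0.001, 0.0]
wrist_force: [3.7, -3.1, 4.6]
finger_gap: 37.2
```

>>> carry_out(rows=[[-0.04,0.47,-0.26,0,-0.3],[-0.04,0.45,-0.31,0,-0.3],[-0.03,0.4,-0.36,0,-0.3],[-0.03,0.36,-0.4,0,-0.3]])

```text
t: 15.45
ee_pos: [516.1, 145.5, 284.7]
eef_rot: [0.999, 0.042, 0.001, -0.0]
wrist_force: [2.1, 0.9, 4.8]
finger_gap: 36.8
```

```bash
python3 gap.py sc11; python3 -c "
from h import *
o=bot.observe();print(o['ee_pos'],o['wrist_force'],o['finger_gap'])"
```

```text
-62 fixed edge 1.5 loose from 6.2 to 51.6
-50 fixed edge 1.3 loose from 6.5 to 49.9
-40 fixed edge -7.4 loose from 13.7 to 51.0
20 fixed edge -0.2 loose from 6.8 to 49.8
30 fixed edge -8.1 loose from 12.9 to 50.5
40 fixed edge 0.1 loose from 7.1 to 50.1
50 fixed edge 0.0 loose from 5.4 to 49.5
[515.98316173 145.90998318 284.02010183] [4.38725797 4.92727258 5.60770061] 37.113485492331634
```

View pics/sc11c.png

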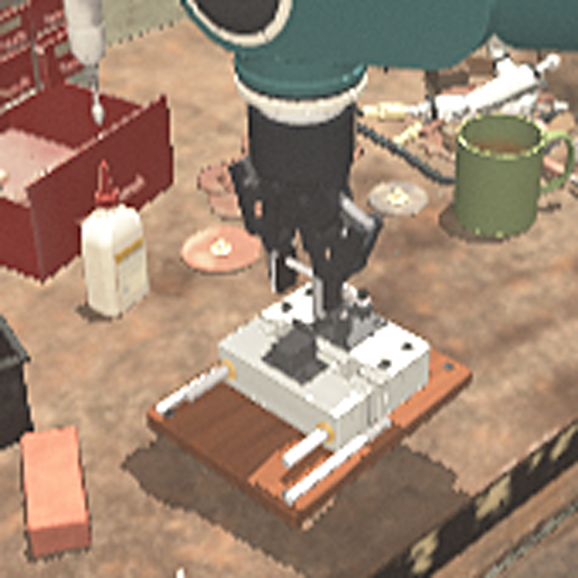

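>>> carry_out(rows=[[-0.03,0.3,-0.45,0,-0.3],[-0.02,0.25,-0.47,0,-0.3],[-0.02,0.19,-0.51,0,-0.3],[-0.01,0.13,-0.52,0,-0.3],[0,0,0,0,-0.3]])

```text
t: 16.0
ee_pos: [515.2, 154.3, 264.2]
eef_rot: [0.999, 0.043, 0.001, -0.001]
wrist_force: [4.8, 4.2, 2.8]
finger_gap: 36.9
```

>>> carry_out(rows=[[-0.01,0.06,-0.4,0,-0.3],[0,0,-0.4,0,-0.3],[0,0,0,0,-0.3]])

```text
t: 16.3
ee_pos: [515.2, 154.8, 256.3]
eef_rot: [0.999, 0.042, 0.001, -0.001]
wrist_force: [5.7, 5.0, 1.7]
finger_gap: 37.1
```

```bash
python3 gap.py sc12|tail -2; python3 -c "
from h import *
o=bot.observe();print(o['ee_pos'],o['wrist_force'],o['finger_gap'])"
```

```text
40 fixed edge 0.3 loose from 5.5 to 49.8
50 fixed edge 0.1 loose from 5.4 to 50.8
[515.19369362 154.79899373 256.51120382] [4.66792383 4.06059818 2.63751834] 36.83477449107367
```

View pics/sc12c.png

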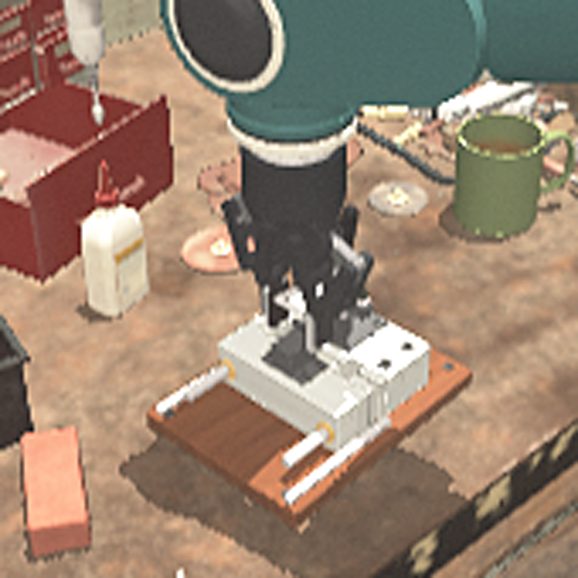

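```bash
cat > bar.py <<'E'
from h import *
import sys
def bar(n):
    d=np.load(f'pics/{n}.npy');im=cv2.imread(f'pics/{n}.png');P=cloud('scene',d)
    xh=np.array([-.0835,.9965]);yh=np.array([-.9965,-.0835]);O=np.array([517.0,130.5])
    X=(P[...,:2]-O)@xh;Y=(P[...,:2]-O)@yh;Z=P[...,2];g=im.min(2)
    for nm,a in(('mid',abs(Y)<11),('leg-',abs(Y+16)<5),('leg+',abs(Y-16)<5)):
        m=a&(X>-25)&(X<60)&(Z>76)&(Z<140)&(g>130)
        print(nm,[(int(x),int(y),int(z)) for x,y,z in sorted(zip(X[m],Y[m],Z[m]))][:60])
bar(sys.argv[1])
E
python3 bar.py sc12; python3 -c "
import cv2
im=cv2.imread('pics/sc12.png');cv2.imwrite('pics/z.png',cv2.resize(im[195:265,205:285],None,fx=8,fy=8,interpolation=cv2.INTER_CUBIC))"
```

```text
mid [(16, -3, 92), (19, -10, 113), (27, 7, 114), (27, -3, 115), (28, 4, 113), (29, -9, 116), (29, -5, 115), (29, -8, 113), (29, 2, 116), (29, 9, 113), (30, -4, 112), (30, 3, 113), (30, 6, 112), (30, 0, 115), (31, 0, 112), (31, -9, 117), (32, -9, 114), (33, 5, 113), (37, -9, 81)]
leg- [(9, -13, 112), (9, -13, 109), (9, -17, 111), (12, -14, 110), (13, -16, 113), (14, -20, 112), (15, -15, 112), (16, -18, 104), (16, -11, 91), (16, -20, 123), (18, -15, 113), (18, -15, 110), (20, -17, 113), (21, -17, 87), (22, -19, 114), (23, -14, 113), (23, -19, 84), (26, -15, 114), (28, -16, 115), (31, -19, 85), (31, -13, 115), (33, -20, 86), (36, -20, 121), (36, -20, 104), (37, -19, 102)]
leg+ [(-16, 12, 87), (-15, 13, 85), (-13, 11, 85), (15, 17, 135), (31, 11, 112), (34, 20, 96), (34, 17, 117), (35, 18, 121), (36, 19, 135), (36, 20, 132), (36, 19, 116)]
```

View pics/z.png

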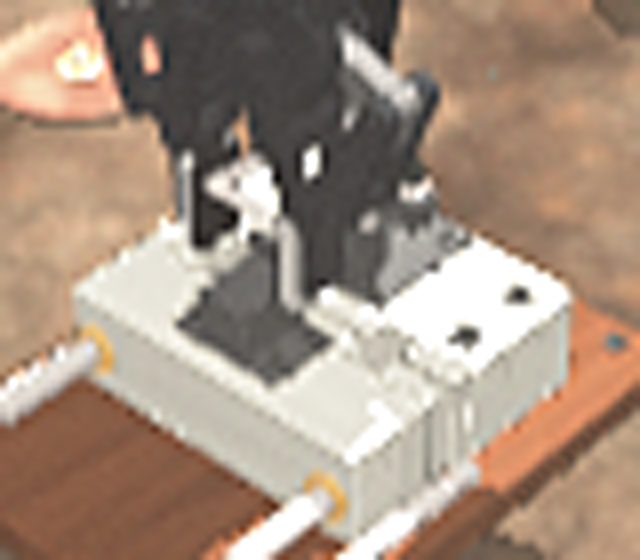

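The bar is at x ≈ 29, z ≈ 114, and the plate top at (16, 92), so it is past the plate. I'll lower further.

>>> carry_out(rows=[[0,0,-0.4,0,-0.3],[0,0,-0.4,0,-0.3],[0,0,-0.4,0,-0.3],[0,-0.03,-0.3,0,-0.3],[0,0,0,0,-0.3]])

```text
t: 16.85
ee_pos: [515.2, 154.1, 241.2]
eef_rot: [0.999, 0.042, 0.001, 0.0]
wrist_force: [7.6, 0.8, 1.8]
finger_gap: 37.0
```

```bash
python3 gap.py sc13|tail -2; python3 -c "
from h import *
o=bot.observe();print(o['ee_pos'],o['wrist_force'],o['finger_gap'])"
python3 bar.py sc13; python3 -c "
import cv2
im=cv2.imread('pics/sc13.png');cv2.imwrite('pics/z2.png',cv2.resize(im[195:265,205:285],None,fx=8,fy=8,interpolation=cv2.INTER_CUBIC))"
```

```text
40 fixed edge 0.9 loose from 4.8 to 50.1
50 fixed edge -0.9 loose from 3.0 to 49.5
[515.24711804 154.13744683 241.35857416] [5.84075089 0.65122413 2.19777542] 37.09328959841797
mid [(-22, 6, 135), (16, 0, 90), (18, -2, 93), (19, -8, 94), (20, -7, 92), (20, 0, 93), (28, -6, 101), (28, 4, 100), (29, 8, 99), (29, 5, 98), (30, -8, 101), (30, -4, 99), (30, 0, 101), (30, -8, 98), (30, 3, 100), (30, 3, 97), (31, 0, 100), (32, -2, 99), (32, 8, 98)]
leg- [(9, -17, 101), (11, -20, 83), (12, -19, 88), (13, -14, 101), (13, -18, 92), (13, -17, 102), (14, -13, 98), (14, -16, 101), (15, -19, 113), (17, -17, 102), (18, -16, 100), (18, -12, 102), (20, -18, 100), (21, -13, 99), (24, -13, 101), (25, -13, 98), (26, -16, 101), (28, -18, 97), (28, -14, 100), (29, -16, 102), (31, -11, 100), (31, -14, 98), (37, -19, 102)]
leg+ [(28, 11, 100), (29, 12, 95), (30, 13, 99), (32, 18, 77), (33, 12, 101), (33, 20, 98), (33, 20, 105), (34, 20, 85), (34, 20, 92), (34, 20, 89), (34, 20, 76), (34, 20, 83), (35, 19, 125), (36, 19, 122), (39, 19, 133), (40, 17, 133)]
```

View pics/z2.png

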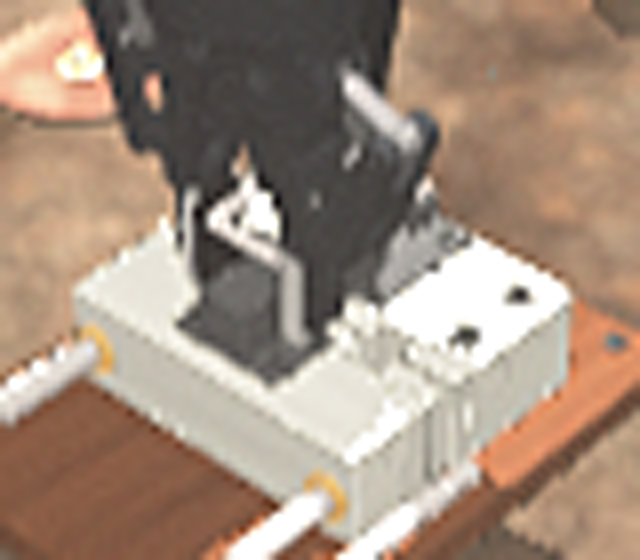

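>>> carry_out(rows=[[0,-0.05,-0.25,0,-0.3],[0,-0.07,-0.25,0,-0.3],[0.01,-0.07,-0.2,0,-0.3],[0,0,0,0,-0.3]])

```text
t: 17.3
ee_pos: [515.4, 152.2, 234.4]
eef_rot: [0.999, 0.042, 0.001, -0.0]
wrist_force: [6.3, 0.7, 1.8]
finger_gap: 37.2
```

```bash
python3 gap.py sc14|tail -2; python3 -c "
from h import *
o=bot.observe();print(o['ee_pos'],o['wrist_force'],o['finger_gap'])"
python3 bar.py sc14|head -1
```

```text
40 fixed edge -0.4 loose from 5.9 to 50.4
50 fixed edge 27.6 loose from 31.1 to 49.8
[515.39578704 152.25514263 234.51340447] [6.85296621 1.19394057 2.35328025] 36.87115882932293
mid [(16, 0, 84), (16, -3, 92), (17, -10, 92), (19, -4, 86), (23, -8, 90), (26, 9, 92), (26, 6, 93), (27, 0, 93), (27, 3, 89), (27, -7, 93), (27, -3, 92), (28, 4, 93), (28, 0, 91), (29, -2, 90), (29, 8, 93), (29, 1, 89), (30, 9, 91), (30, -8, 91), (30, -4, 93)]
```

Bar at about z 90, behind the plate. I'll release it for the last few millimetres.

>>> carry_out(rows=[[0,0,0,0,-0.05],[0,0,0,0,0.05],[0,0,0,0,0.15],[0,0,0,0,0.2],[0,0,0,0,0.2]])

```text
t: 17.85
ee_pos: [514.9, 152.2, 233.8]
eef_rot: [0.999, 0.042, -0.0, 0.0]
wrist_force: [-0.3, -0.1, -0.6]
finger_gap: 51.2
```

```bash
python3 gap.py sc15|tail -2; python3 -c "
from h import *
o=bot.observe();print(o['ee_pos'],o['wrist_force'],o['finger_gap'])"
python3 bar.py sc15; python3 -c "
import cv2
im=cv2.imread('pics/sc15.png');cv2.imwrite('pics/z3.png',cv2.resize(im[195:265,205:285],None,fx=8,fy=8,interpolation=cv2.INTER_CUBIC))"
```

```text
40 fixed edge -0.2 loose from 4.8 to 49.9
50 fixed edge 0.6 loose from 5.0 to 50.3
[514.94025251 152.25396927 233.83262273] [-0.82766918  0.56090273  0.03508927] 51.231120417147864
mid [(14, 5, 79), (15, 2, 91), (16, 3, 78), (16, 0, 80), (17, -3, 92), (17, 8, 92), (18, -5, 82), (23, 2, 86), (23, 6, 85), (23, -4, 86), (24, -7, 84), (24, -3, 83), (24, 0, 85), (25, -3, 80), (25, -10, 83), (25, 8, 84), (26, 5, 86), (26, 6, 83), (27, 2, 85), (27, -4, 85)]
leg- [(5, -14, 93), (5, -14, 90), (6, -17, 92), (6, -17, 95), (9, -18, 93), (9, -14, 92), (10, -16, 88), (11, -12, 90), (11, -16, 92), (15, -15, 88), (15, -15, 92), (16, -18, 87), (17, -14, 87), (21, -14, 89), (21, -14, 86), (21, -17, 87), (23, -12, 84), (23, -19, 84), (24, -15, 87), (24, -14, 81), (25, -13, 85), (27, -15, 85)]
leg+ [(2, 15, 97), (18, 13, 85), (21, 19, 130), (23, 13, 85), (25, 11, 85), (25, 15, 81), (25, 15, 84), (26, 12, 83), (39, 19, 134)]
```

View pics/z3.png

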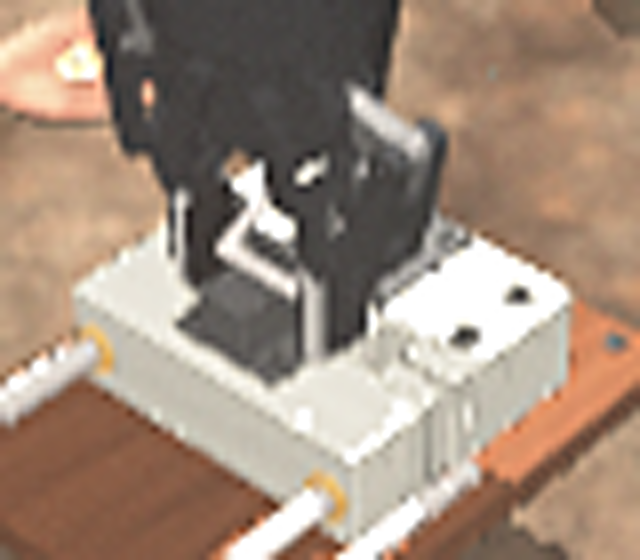

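Seated: bar at x ≈ 25, z ≈ 84 (seat at 21, 83). I'll rise, close, and come down on the lever's +x side.

>>> carry_out(rows=[[0,0,2,0,0.2],[0,0,4,0,0.2],[0,0,4.5,0,0.2],[0,0,4.5,0,0],[0,0,0,0,-1],[0.13,-1.4,0,0,-1],[0.12,-1.27,0,0,-1],[0,0,0,0,-1]])

```text
t: 18.7
ee_pos: [517.6, 123.8, 382.5]
eef_rot: [0.999, 0.041, -0.001, 0.0]
wrist_force: [-0.0, -0.1, -0.2]
finger_gap: 0.1
```

```bash
python3 lev.py sc16|tail -9; python3 -c "
from h import *
o=bot.observe();print(o['ee_pos'],o['wrist_force'],o['finger_gap'])"
python3 bar.py sc16|head -1
```

```text
104 bright (32, -15.5, -17.7, 20.7) dark (1, -13.4, -2.9, -2.9)
112 bright (22, -19.7, -20.7, 19.6) dark (1, -23.9, 5.6, 5.6)
120 bright 0 dark 0
128 bright 0 dark 0
136 bright 0 dark (10, -24.4, -5.8, 7.1)
144 bright 0 dark (15, -26.2, -1.8, 7.1)
152 bright 0 dark (15, -27.8, -4.3, 5.8)
160 bright 0 dark (15, -30.1, -2.6, 5.9)
168 bright 0 dark (14, -33.5, -4.5, 6.6)
[517.5567636  124.42622103 382.67404345] [-0.95528668  0.14172488 -0.82548401] 0.39365432282753915
mid [(-23, 6, 111), (-22, 10, 110), (-21, 7, 109), (-21, -10, 107), (-20, 5, 106), (-20, 5, 109), (-19, 9, 108), (-19, 2, 108), (-19, -4, 108), (-19, 10, 88), (-18, 10, 103), (-18, 0, 107), (-17, -10, 92), (-17, -6, 108), (-16, -9, 106), (-16, -2, 107), (-16, 5, 108), (-16, 9, 106), (-14, 3, 108), (-11, 2, 86), (-10, 0, 81), (-5, -10, 85), (-4, -9, 83), (-4, -9, 80), (15, -1, 79), (15, 2, 78), (17, 3, 93), (17, 7, 82), (18, -6, 81), (23, 6, 84), (23, 2, 86), (23, 10, 80), (24, -7, 84), (24, 0, 85), (24, -3, 87), (25, -2, 84), (25, 8, 84), (26, -9, 84), (26, 5, 85), (26, -1, 82), (27, -8, 89), (27, 2, 85), (27, 6, 84), (28, -3, 85), (28, -10, 85), (36, -10, 79)]
```

View pics/sc16c.png

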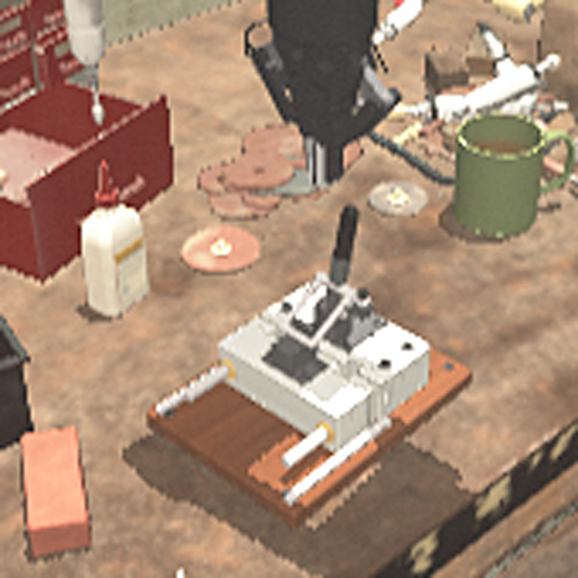

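The loop is hooked, with the bar clearly behind the plate (about 300,330 in the crop). Down beside the grip and first contact.

>>> carry_out(rows=[[0,0,-2.5,0,-1],[0,0,-2.3,0,-1],[0,0,-0.5,0.1,-1],[0,0,0,0,-1],[0.04,-0.4,0,0,-1],[0.03,-0.4,0,0,-1],[0,0,0,0,-1]])

```text
t: 19.45
ee_pos: [518.3, 117.1, 331.8]
eef_rot: [0.999, 0.043, 0.001, -0.0]
wrist_force: [0.2, -0.4, 0.1]
finger_gap: 0.3
```

>>> carry_out(rows=[[0.02,-0.2,0,0,-1],[0.01,-0.2,0,0,-1],[0.02,-0.2,-0.05,0,-1],[0.02,-0.2,-0.05,0,-1]])

```text
t: 19.85
ee_pos: [518.9, 109.5, 330.0]
eef_rot: [0.999, 0.043, 0.0, -0.0]
wrist_force: [-0.4, 3.3, 2.3]
finger_gap: -0.1
```

>>> carry_out(rows=[[0.03,-0.32,-0.11,0,-1],[0.03,-0.32,-0.11,0,-1],[0.02,-0.32,-0.11,0,-1],[0.03,-0.32,-0.11,0,-1]])

```text
t: 20.25
ee_pos: [520.0, 96.5, 325.6]
eef_rot: [0.999, 0.043, 0.0, -0.0]
wrist_force: [1.3, 3.0, 3.7]
finger_gap: 0.2
```

>>> carry_out(rows=[[0.03,-0.39,-0.23,0,-1],[0.03,-0.39,-0.23,0,-1],[0.04,-0.39,-0.23,0,-1],[0.03,-0.39,-0.23,0,-1]])

```text
t: 20.65
ee_pos: [521.3, 81.1, 316.4]
eef_rot: [0.999, 0.043, 0.0, -0.001]
wrist_force: [0.9, 9.5, 4.2]
finger_gap: 0.1
```

```bash
python3 lev.py sc17; python3 -c "
from h import *
o=bot.observe();print(o['ee_pos'],o['wrist_force'],o['finger_gap'])"
python3 bar.py sc17|head -1
```

```text
-62 fixed edge -8.5 loose from -5.6 to 49.1
-50 fixed edge -17.1 loose from -10.1 to 48.9
-40 fixed edge -19.5 loose from 13.9 to 50.2
20 fixed edge -0.2 loose from 5.8 to 48.7
30 fixed edge -8.2 loose from 13.3 to 48.5
40 fixed edge 27.6 loose from 31.2 to 49.8
50 fixed edge 0.9 loose from 4.7 to 49.2
104 bright (42, -26.3, -20.8, 21.3) dark 0
112 bright 0 dark 0
120 bright 0 dark (3, -46.9, 2.7, 6.0)
128 bright 0 dark (13, -44.7, -2.6, 6.0)
136 bright 0 dark (10, -49.2, -5.2, 7.2)
144 bright (2, -39.0, -3.8, 5.0) dark (1, -60.9, 4.4, 4.4)
152 bright (4, -40.0, -5.7, 7.8) dark (6, -53.2, -1.5, 5.8)
160 bright (5, -38.8, -5.0, 8.2) dark (3, -39.0, -1.3, 7.0)
168 bright (7, -38.7, -6.0, 10.1) dark (4, -38.7, -1.2, 8.2)
[521.3364139   80.73208064 316.01165496] [1.70062593 5.65042779 6.06997479] 0.11312087175449022
mid [(-24, 1, 107), (-24, 8, 104), (-24, 4, 103), (-24, 8, 98), (-24, -9, 102), (-23, 6, 91), (-18, 6, 90), (-16, 4, 87), (-16, -10, 89), (-15, -8, 87), (-12, 4, 86), (12, 10, 83), (14, -2, 91), (17, 4, 87), (18, -5, 88), (18, 1, 86), (18, 9, 86), (18, -5, 85), (19, 0, 88), (19, 2, 84), (20, 0, 82), (20, -7, 85), (20, 7, 83), (20, -3, 84), (20, 0, 86), (21, 8, 88), (21, -9, 85), (36, -10, 79)]
```

View pics/sc17c.png

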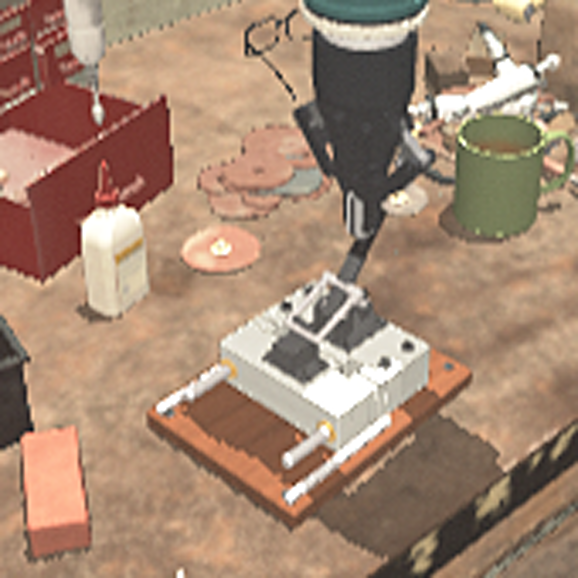

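The bar has drawn against the plate and the loose half is starting to move. I'll continue along the arc.

>>> carry_out(rows=[[0.03,-0.32,-0.32,0,-1],[0.02,-0.32,-0.32,0,-1],[0.03,-0.32,-0.32,0,-1],[0.03,-0.32,-0.32,0,-1]])

```text
t: 21.1
ee_pos: [522.5, 68.3, 304.1]
eef_rot: [0.999, 0.043, 0.001, -0.001]
wrist_force: [-0.9, 8.7, 8.5]
finger_gap: 0.1
```

>>> carry_out(rows=[[0.02,-0.23,-0.39,0,-1],[0.02,-0.23,-0.39,0,-1],[0.02,-0.23,-0.39,0,-1],[0.02,-0.23,-0.35,0,-1],[0,0,0,0,-1]])

```text
t: 21.6
ee_pos: [523.3, 58.8, 288.3]
eef_rot: [0.999, 0.043, 0.0, -0.0]
wrist_force: [2.6, 2.3, 3.8]
finger_gap: 0.0
```

```bash
python3 gap.py sc18; python3 -c "
from h import *
o=bot.observe();print(o['ee_pos'],o['wrist_force'],o['finger_gap'])"
python3 bar.py sc18|head -1
```

```text
-62 fixed edge 1.5 loose from 5.0 to 47.9
-50 fixed edge -17.2 loose from -12.1 to 46.5
-40 fixed edge 28.1 loose from 31.6 to 46.4
20 fixed edge 40.5 loose from 43.3 to 46.7
30 fixed edge -8.3 loose from 10.5 to 46.0
40 fixed edge -7.3 loose from -3.1 to 46.8
50 fixed edge -10.5 loose from -7.2 to 46.7
[523.29291523  58.84671951 288.29714265] [1.88174654 1.79179449 3.56732911] -0.176062209368752
mid [(-20, -5, 93), (-16, -9, 89), (-13, -6, 89), (-9, 0, 82), (-7, 2, 88), (12, 10, 87), (15, 9, 88), (15, -8, 82), (15, -8, 86), (16, 3, 85), (16, -4, 88), (16, 6, 87), (16, 3, 89), (16, 0, 90), (17, 0, 84), (17, 4, 83), (17, 7, 92), (17, -2, 86), (17, 0, 88), (17, -6, 91), (18, 9, 86)]
```

View pics/sc18c.png

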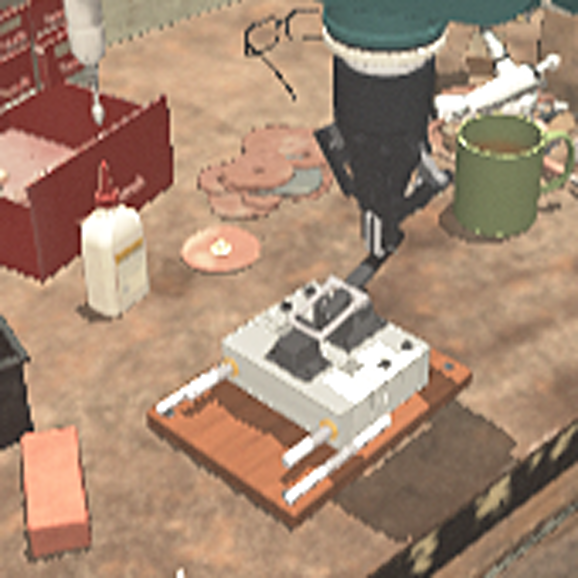

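>>> carry_out(rows=[[0.01,-0.1,-0.25,0,-1],[0.01,-0.1,-0.25,0,-1],[0.01,-0.09,-0.25,0,-1],[0,0,0,0,-1]])

```text
t: 22.05
ee_pos: [523.6, 56.0, 280.8]
eef_rot: [0.999, 0.043, 0.0, 0.0]
wrist_force: [2.1, 1.5, 3.6]
finger_gap: 0.0
```

>>> carry_out(rows=[[0,-0.05,-0.2,0,-1],[0,0,0,0,-1]])

```text
t: 22.25
ee_pos: [523.6, 55.5, 278.9]
eef_rot: [0.999, 0.043, 0.0, 0.0]
wrist_force: [1.6, 1.4, 5.5]
finger_gap: -0.0
```

>>> carry_out(rows=[[0,-0.04,-0.2,0,-1],[0,0,0,0,-1]])

```text
t: 22.45
ee_pos: [523.6, 55.0, 276.9]
eef_rot: [0.999, 0.043, 0.0, 0.0]
wrist_force: [2.0, 1.1, 4.4]
finger_gap: 0.2
```

>>> carry_out(rows=[[0,-0.04,-0.15,0,-1],[0,0,0,0,-1]])

```text
t: 22.65
ee_pos: [523.6, 54.6, 275.4]
eef_rot: [0.999, 0.043, 0.0, 0.0]
wrist_force: [2.5, 1.1, 4.2]
finger_gap: 0.1
```

>>> carry_out(rows=[[0,-0.02,-0.1,0,-1],[0,-0.02,-0.1,0,-1],[0,0,0,0,-1]])

```text
t: 22.95
ee_pos: [523.6, 54.2, 273.4]
eef_rot: [0.999, 0.043, 0.0, 0.0]
wrist_force: [0.9, 0.7, 4.6]
finger_gap: 0.0
```

>>> carry_out(rows=[[0,-0.02,-0.1,0,-1],[0,0,0,0,-1]])

```text
t: 23.15
ee_pos: [523.7, 54.0, 272.4]
eef_rot: [0.999, 0.043, 0.0, 0.0]
wrist_force: [3.4, 0.4, 4.3]
finger_gap: 0.3
```

>>> carry_out(rows=[[0,-0.02,-0.1,0,-1],[0,0,0,0,-1]])

```text
t: 23.35
ee_pos: [523.6, 53.9, 271.4]
eef_rot: [0.999, 0.043, 0.0, 0.0]
wrist_force: [2.4, -0.8, 4.4]
finger_gap: -0.3
```

>>> carry_out(rows=[[0,-0.02,-0.1,0,-1],[0,0,0,0,-1]])

```text
t: 23.55
ee_pos: [523.6, 53.7, 270.3]
eef_rot: [0.999, 0.043, 0.0, 0.0]
wrist_force: [2.1, -0.8, 4.5]
finger_gap: -0.1
```

>>> carry_out(rows=[[0,-0.01,-0.07,0,-1],[0,0,0,0,-1]])

```text
t: 23.75
ee_pos: [523.5, 53.7, 269.6]
eef_rot: [0.999, 0.043, 0.0, 0.0]
wrist_force: [3.3, -2.1, 3.9]
finger_gap: -0.4
```

>>> carry_out(rows=[[0,0,-0.07,0,-1],[0,0,0,0,-1]])

```text
t: 23.95
ee_pos: [523.4, 53.8, 268.8]
eef_rot: [0.999, 0.043, -0.0, 0.0]
wrist_force: [2.0, -1.1, 4.4]
finger_gap: 0.1
```

>>> carry_out(rows=[[0,0,-0.07,0,-1],[0,0,0,0,-1]])

```text
t: 24.15
ee_pos: [523.4, 53.8, 268.0]
eef_rot: [0.999, 0.043, -0.0, 0.0]
wrist_force: [1.3, -2.3, 3.8]
finger_gap: -0.2
```

>>> carry_out(rows=[[0,0,-0.07,0,-1],[0,0,0,0,-1]])

```text
t: 24.35
ee_pos: [523.4, 53.8, 267.3]
eef_rot: [0.999, 0.043, -0.0, 0.0]
wrist_force: [1.4, -1.8, 2.8]
finger_gap: 0.0
```

>>> carry_out(rows=[[0,0,-0.07,0,-1],[0,0,0,0,-1]])

```text
t: 24.55
ee_pos: [523.4, 53.9, 266.6]
eef_rot: [0.999, 0.043, -0.0, -0.0]
wrist_force: [0.2, -1.4, 3.6]
finger_gap: 0.1
```

>>> carry_out(rows=[[0,0,-0.07,0,-1],[0,0,0,0,-1]])

```text
t: 24.75
ee_pos: [523.4, 53.8, 265.9]
eef_rot: [0.999, 0.043, -0.0, -0.0]
wrist_force: [0.7, -1.8, 2.5]
finger_gap: 0.1
```

>>> carry_out(rows=[[0,0,-0.07,0,-1],[0,0,0,0,-1]])

```text
t: 24.95
ee_pos: [523.4, 53.8, 265.2]
eef_rot: [0.999, 0.043, -0.0, -0.0]
wrist_force: [-0.4, -1.5, 1.6]
finger_gap: 0.1
```

>>> carry_out(rows=[[0,0,-0.07,0,-1],[0,0,0,0,-1]])

```text
t: 25.15
ee_pos: [523.4, 53.9, 264.6]
eef_rot: [0.999, 0.043, -0.0, -0.0]
wrist_force: [0.7, -1.6, 2.2]
finger_gap: -0.1
```

>>> carry_out(rows=[[0,0,-0.07,0,-1],[0,0,0,0,-1]])

```text
t: 25.35
ee_pos: [523.4, 53.9, 263.9]
eef_rot: [0.999, 0.043, -0.0, -0.0]
wrist_force: [0.5, -1.6, 3.4]
finger_gap: -0.2
```

>>> carry_out(rows=[[0,0,-0.06,0,-1],[0,0,0,0,-1]])

```text
t: 25.55
ee_pos: [523.4, 53.9, 263.3]
eef_rot: [0.999, 0.043, -0.0, -0.0]
wrist_force: [-0.0, -1.3, 2.2]
finger_gap: 0.2
```

```bash
python3 gap.py sc19|tail -3; python3 -c "
import cv2
im=cv2.imread('pics/sc19.png');cv2.imwrite('pics/z4.png',cv2.resize(im[185:265,205:295],None,fx=7,fy=7,interpolation=cv2.INTER_CUBIC))"
```

```text
30 fixed edge -8.0 loose from 11.0 to 45.5
40 fixed edge -4.6 loose from -0.0 to 46.3
50 fixed edge -10.5 loose from -7.3 to 45.9
```

View pics/z4.png

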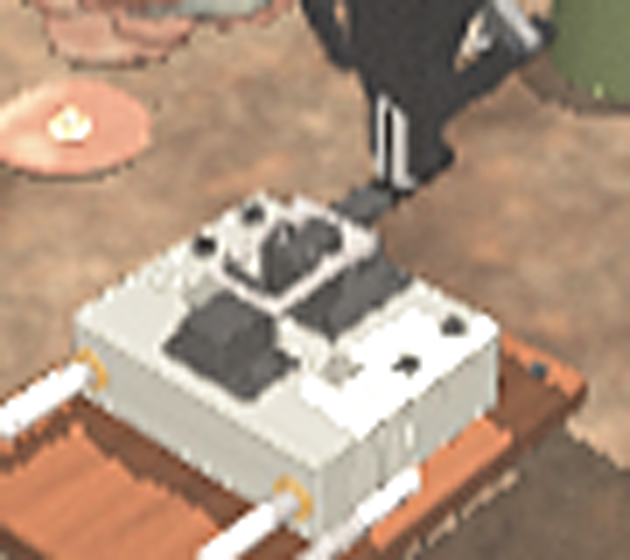

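>>> carry_out(rows=[[0,0,-0.06,0,-1],[0,0,0,0,-1]])

```text
t: 25.8
ee_pos: [523.5, 53.9, 263.0]
eef_rot: [0.999, 0.043, 0.0, -0.0]
wrist_force: [-1.4, -1.9, 4.5]
finger_gap: -0.2
```

>>> carry_out(rows=[[0,0,-0.06,0,-1],[0,0,0,0,-1]])

```text
t: 26.0
ee_pos: [523.5, 53.9, 262.7]
eef_rot: [0.999, 0.043, 0.0, 0.0]
wrist_force: [-4.5, -3.0, 8.5]
finger_gap: -0.1
```

>>> carry_out(rows=[[0,0,-0.06,0,-1],[0,0,0,0,-1]])

```text
t: 26.2
ee_pos: [523.5, 53.9, 262.5]
eef_rot: [0.999, 0.043, 0.0, -0.0]
wrist_force: [-5.1, -3.7, 13.1]
finger_gap: 0.3
```

>>> carry_out(rows=[[0,0,-0.06,0,-1],[0,0,0,0,-1]])

```text
t: 26.4
ee_pos: [523.6, 53.9, 262.3]
eef_rot: [0.999, 0.043, 0.0, 0.0]
wrist_force: [-6.6, -2.3, 17.8]
finger_gap: 0.3
```

Firm stop felt: the force rose 4.5→17.8 N over 0.7 mm. I'll lift off straight away and check that it stays.

>>> carry_out(rows=[[0,0,0.2,0,-1],[0,0,0.3,0,-1],[0,0,1,0,-1],[0,0,4,0,-1],[0,0,4.5,0,-1],[0.2,-4,2,0,-1],[0.3,-4.5,0,0,-1],[0,0,0,0,-1]])

```text
t: 27.2
ee_pos: [528.5, -34.6, 382.3]
eef_rot: [0.999, 0.042, 0.001, 0.001]
wrist_force: [-0.4, 0.7, 0.2]
finger_gap: 0.2
```

```bash
python3 gap.py sc20; python3 bar.py sc20|head -1
python3 - <<'E'
from h import *
im=cv2.imread('pics/sc20.png');cv2.imwrite('pics/z5.png',cv2.resize(im[185:265,205:295],None,fx=7,fy=7,interpolation=cv2.INTER_CUBIC))
P=cloud('scene',np.load('pics/sc20.npy'))
xh=np.array([-.0835,.9965]);yh=np.array([-.9965,-.0835]);O=np.array([517.0,130.5])
X=(P[...,:2]-O)@xh;Y=(P[...,:2]-O)@yh;Z=P[...,2]
for x in range(-110,-20,8):
    m=(abs(Y)<4)&(abs(X-x)<4)&(Z>70)&(Z<130); print(x,m.sum(),np.median(Z[m]) if m.any() else None)
im,d=shot('top','top20');cv2.imwrite('pics/t20.png',cv2.resize(im[180:260,170:270],None,fx=7,fy=7,interpolation=cv2.INTER_NEAREST))
o=bot.observe();print(o['t'],o['ee_pos'],o['wrist_force'])
E
```

```text
-62 fixed edge 32.2 loose from 35.2 to 46.8
-50 fixed edge 34.6 loose from 37.6 to 46.2
-40 fixed edge 16.0 loose from 19.7 to 47.6
20 fixed edge 36.2 loose from 40.3 to 46.5
30 fixed edge -7.8 loose from 10.4 to 46.8
40 fixed edge 2.8 loose from 7.4 to 45.4
50 fixed edge 7.2 loose from 11.0 to 45.6
mid [(-18, 3, 89), (-18, 10, 89), (-17, -3, 89), (-16, -9, 90), (-16, 5, 87), (-15, 9, 86), (-14, -3, 90), (-13, 3, 91), (-13, -7, 89), (-13, 0, 90), (-12, 5, 90), (-11, 2, 88), (-11, -1, 90), (-11, 10, 86), (-9, 0, 89), (-7, -1, 92), (11, -4, 91), (12, -8, 90), (12, 6, 91), (12, 0, 91), (14, 0, 86), (14, 4, 85), (14, 5, 92), (14, 8, 91), (14, -9, 84), (15, 9, 88), (15, -4, 87), (16, 0, 90), (16, 0, 87), (16, 6, 91), (17, -7, 90), (17, 7, 78), (17, -10, 78), (17, 4, 86), (17, 7, 85), (17, 0, 85), (17, -2, 86), (17, -10, 86), (19, -4, 79), (19, 2, 80), (21, 7, 80), (21, 0, 80), (21, 1, 77), (21, -6, 80), (22, -1, 79), (22, -9, 79), (23, 9, 80), (23, 6, 81), (24, -3, 79), (25, 7, 80), (25, 0, 79), (25, -2, 77), (26, -9, 81), (26, 5, 79), (28, -3, 82), (28, 3, 79), (28, -7, 80), (29, -2, 79), (29, 8, 79), (29, -9, 79)]
-110 0 None
-102 2 89.51243722891826
-94 5 91.26260758704632
-86 7 91.03338577261525
-78 4 91.44051328168365
-70 5 91.17362579417397
-62 7 91.6514497605699
-54 7 88.16267937778241
-46 4 89.26258572078422
-38 7 88.65985964816468
-30 4 89.60734634219182
-22 6 90.6322914053979
27.3 [528.40960307 -31.88375791 381.32841677] [ 0.60236941  0.64079296 -0.82586186]
```

View pics/z5.png

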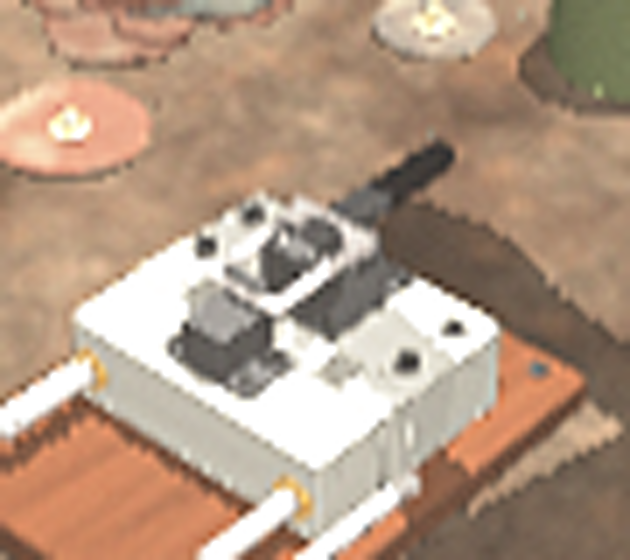

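View pics/sc20.png

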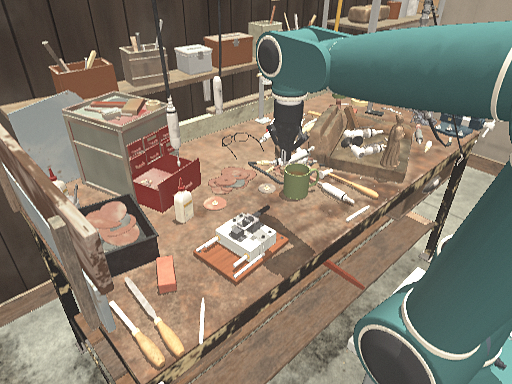

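Run:
```python
from h import *
xh=np.array([-.0835,.9965]);yh=np.array([-.9965,-.0835]);O=np.array([517.0,130.5])
for n in('scene0','sc5','sc9','sc16','sc18','sc20'):
    P=cloud('scene',np.load(f'pics/{n}.npy'));X=(P[...,:2]-O)@xh;Y=(P[...,:2]-O)@yh;Z=P[...,2]
    m=(abs(Y)<42)&(X>40)&(X<85)&(Z>24)&(Z<50); print(n,m.sum(),'face gap',np.median(X[m])-45)
```

```text
scene0 158 face gap 25.459327784938125
sc5 164 face gap 4.473709790118136
sc9 159 face gap 4.489736128993691
sc16 162 face gap 4.4204176299366225
sc18 159 face gap 0.8461669657498518
sc20 161 face gap 0.22294289235582454
```

The outer face of the loose half shows a gap of about 0.2 to 0.8 mm. The lever lies at its rest, the bar sits in the hook, and the robot is clear, so I'll hand in.

```bash
python3 -c "
from plant import bot
print(bot.job_done())"
```

```text
the job is handed in; nothing more can be done
None
```

I closed and latched the mould and handed the job in at about t = 27 s of the 64 s allowed; no verdict is reported.

**What I did**
1. I pushed the loose half in until I felt the springs, at about 14.6 N and a gap of about 5 mm.
2. The lever stood at about 0.45 rad instead of at its stop, which I only saw after pushing the half. I pushed it back until the stop was firm, at about 16 N.
3. I pinched the loop by its legs, swung it over the hook plate along its arc, and let it drop the last few millimetres behind the keeper.
4. I pressed the lever over centre until it met a firm stop, then lifted off.

**Last checks**
- **Lever:** After lift-off it stayed level, at about 1.34 rad.
- **Loop:** The cross bar shows in the crook of the keeper at x ≈ 16, z ≈ 84–86 mm.
- **Gap:** The outer face gave 0.2 mm. Allowing for its reading 4.4–4.5 mm where the springs put the gap at about 5 mm, the true gap is about 0.8 mm. The coarser edge method gave about 1 mm.
- **Other things on the bench:** I saw nothing moved in the last picture, but I did not measure their positions again.

**Closest to a limit:** I sent the last four press steps together without checking between them. The force at the grip reached 17.8 N, under the 20 N limit but closer than needed. I could not measure the contact force on the rest directly. I judged it only from the firm stop and from the lever not springing back.

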